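# Complete the enamelled coffee set on its brass tray

### The arm

A 6-joint arm with a two-finger parallel gripper is mounted at the origin on the work surface. World frame = base frame: x ahead of the robot, y to its left, z up, the work surface at z = 0. Lengths are in mm, angles in rad, forces in N, time in s.
With the tool pointing down it reaches from about 250 to 800 mm from the base axis. Payload 8.5 kg.
Tool frame: the origin (TCP) lies midway between the tips of the shut fingers; the grasp point (between the pads) lies grip_depth behind it (grip_depth is the distance from the TCP to the grasp point, in mm); z points along the fingers, y is the line along which they close (so a half turn about z gives the same grasp; the last joint's range is limited). The gripper opens to 85 mm and grips with 20 to 120 N. Pads are 22 mm wide; open, the fingers measure 114 mm over their backs; the gripper's body (76 mm by 85 mm) begins 54 mm behind the grasp point. The pads swing forward as they close: fully open they stand 13 mm farther back than shut.
Start: joints at [-1.184, 0.238, -0.013, 1.319, 0, 1.571], TCP at [198.026, -486.173, 231.276] pointing down, gripper open.
Joint ranges: [-2.66, 2.66], [-1.03, 1.9], [-1.14, 1.46], [-1.82, 2.27], [-1.45, 1.34], [-3.14, 3.14]. Speed limits (rad/s): [2.22, 2.22, 2.79, 3.14, 3.14, 3.14].

### API

Orientations are given as [roll, pitch, yaw] about the fixed x, y, z axes, in that order (R = Rz(yaw) Ry(pitch) Rx(roll)).
In Python, from rig import observe, get_image, hand_in, recognise, spot_point, grip_depth gives the robot as it stands. The module is installed in compiled form; this text tells all that it offers.
- The arm moves only by the tool arm_command, never from a script. Its argument "targets" is a list of rows, each an object of numbers: "dx", "dy", "dz": the shift along the tool's x, y, z in m; "spin": the turn about the tool's z in rad; "gripper": the opening, from 0 (shut) to 1 (fully open). A call has 1 to 20 rows; each row shifts and turns the commanded pose from where the row before left it, along the tool's axes as they then stand; what a row does not reach is not made up. A row lasts 1/8 s, in which the tool goes at most 62.5 mm and 10.7 degrees, less where a joint would pass 70% of its speed; a pose out of reach is approached as far as the arm can. A call is refused whole if a number of a shift passes 0.0625 or a number of a turn 0.188, either way. A call with a gripper value outside its range is refused whole. The fingers move at their own pace and stop on an object; "squeeze" is the grip in N (left out, the last holds). Time passes only in rows, so rows that do not move let the fingers close. It gives the time, the measured TCP pose, the force, the opening and the grip force at its end, in the units of the state.
- observe(): the state, without advancing time (a new reading comes with each control period).
- get_image(name): name is "scene" or "top" or "wrist"; returns a dict with "frame" (384x512x3 uint8, red, green, blue), "fx", "fy", "cx", "cy" (pixels), "R" (3x3) and "t" (3): a world point X has camera coordinates R X + t. Camera axes: x right, y down, z forward; pixel columns grow to the right and rows downward; lengths in mm; the calibration is good to about 2 mm. A picture is of the moment at which its call begins. There is no depth.
- hand_in(): hands the job in; it is judged then, once.
Trained networks look in a picture, given as the dict that the camera call returned (one of the last four; its "shot" number tells which), for a name from the list of things; names that differ only in an ending like _2 or _b are one class to them, and where a whole thing is asked for, a point or a joint stands for the part that bears it (a point fixed in the world has none). Each returns a list of dicts, best first, with "p" (0 to 1); they miss things now and then, are a little off and sometimes report something else, mostly with a low value. They report only what shows in the picture. A call takes as long as a camera call.
- recognise(picture, label): "rect" ([left, top, right, bottom] in pixels, round what is visible of it).
- spot_point(picture, label): "location" ([column, row] in pixels: a listed point, or the origin of a listed thing).
The state is a dict: "t": time; "qpos": joint angles; "qvel": joint speeds; "tau": joint torques, N m; "position": TCP position; "tool_rot": TCP orientation; "contact_force": force on the tool from outside, world axes, zero at the start; "moment": the same for the moment, N m; "width": finger opening in mm; "gripper_force": force on a finger pad.
Only numpy, scipy, OpenCV 4.12 (cv2) and the standard library are available. Lean on these libraries where they do the work, as an engineer would, in place of code of your own. Each camera call takes 0.05 s, during which the arm holds its last target. There are 200 camera calls.

### The job

Complete the customer's brass coffee set on the round tray: stand each enamelled brass cup upright in the middle of the saucer of its own colour, and put the brass lid properly on the sugar pot. Set every piece down gently, never dropping it, and leave the copper cup and the copper lid, which belong to another set, where they are on the mat. Keep the pot and the saucers in their places on the tray.

Things in the scene. Friction and masses are not known exactly. Their poses are not given: they have to be found in the camera images.
- cup_red_mid (a point): Handleless brass coffee cup lined inside with red enamel, with a red band outside. Loose, standing upright on the dark leather mat, 0.13 kg. 54 mm tall, slightly flared: 42 mm across at its foot, 54 mm at its rim, open on top, wall 3 mm. The point is on its axis at mid height, 27 mm above its underside; z points up out of its mouth.
- cup_blue_mid (a point): Handleless brass coffee cup lined inside with blue enamel, with a blue band outside. Loose, standing upright on the dark leather mat, 0.13 kg. 54 mm tall, slightly flared: 42 mm across at its foot, 54 mm at its rim, open on top, wall 3 mm. The point is on its axis at mid height, 27 mm above its underside; z points up out of its mouth.
- cup_green_mid (a point): Handleless brass coffee cup lined inside with green enamel, with a green band outside. Loose, standing upright on the dark leather mat, 0.13 kg. 54 mm tall, slightly flared: 42 mm across at its foot, 54 mm at its rim, open on top, wall 3 mm. The point is on its axis at mid height, 27 mm above its underside; z points up out of its mouth.
- saucer_red_seat (a point): Round brass saucer with a red enamel ring, lying loose on the round brass tray, 0.11 kg. 90 mm across, flat floor 74 mm across, low flared rim 5 mm above its floor. The point is the centre of its floor, on which a cup stands; z up. The saucers lie about 100 mm from the tray's middle. The tray is fixed, 320 mm across, rim 16 mm high; its floor is 4 mm below this point.
- saucer_blue_seat (a point): Round brass saucer with a blue enamel ring, lying loose on the round brass tray, 0.11 kg. 90 mm across, flat floor 74 mm across, low flared rim 5 mm above its floor. The point is the centre of its floor, on which a cup stands; z up. The saucers lie about 100 mm from the tray's middle. The tray is fixed, 320 mm across, rim 16 mm high; its floor is 4 mm below this point.
- saucer_green_seat (a point): Round brass saucer with a green enamel ring, lying loose on the round brass tray, 0.11 kg. 90 mm across, flat floor 74 mm across, low flared rim 5 mm above its floor. The point is the centre of its floor, on which a cup stands; z up. The saucers lie about 100 mm from the tray's middle. The tray is fixed, 320 mm across, rim 16 mm high; its floor is 4 mm below this point.
- pot_mouth (a point): Open brass sugar pot without its lid, grey inside, standing loose in the middle of the tray, 50 mm tall, 75 mm across its belly, 0.4 kg. The point is the centre of its mouth in the plane of the rim; mouth 62 mm wide inside, 68 mm outside; z up.
- lid_brass_knob (a point): The brass lid of the sugar pot, lying loose on the mat right way up, 0.11 kg. Plate 72 mm across; upright knob on top 18 mm wide (neck 16 mm); plug beneath 47 mm wide, 4 mm deep. The point is on the axis in the knob: 25 mm above the plug's underside, 21 mm above the plate's underside (21 mm above the pot's rim when on), 11 mm below the knob's top, 12 mm above the knob's root. z up.
- lid_copper_knob (a point): A copper-coloured lid, the same in shape and size as the brass lid, lying on the mat; it belongs to another set and is to be left alone. The point is on the axis in its knob, 25 mm above its underside; z up.
- cup_copper_mid (a point): A copper-coloured cup, grey inside, without enamel, same shape and size as the brass cups, on the mat; it belongs to another set: leave it alone. The point is on its axis at mid height, 27 mm above its underside. Cups, lids a white tin (58 mm wide, 18 tall) and a brass bell (42 wide, 64 tall), both unlisted, stand on the mat, centres at least 85 mm apart; the mat's top is 3 mm above the bench.

How it is judged (in metres and radians):
At the end, for the whole second after the job is handed in: Each enamelled cup stands upright (0.1 rad) at rest on its own colour's saucer, centred within 12 mm, saucers flat on the tray; the brass lid lies level (0.08 rad) on the pot's rim, plug in the mouth (within 9 mm), pot upright; copper cup, copper lid and pot within 30 mm of their start (horizontal distance between cup_red_mid and saucer_red_seat below 0.012 m and z of cup_red_mid in the frame of saucer_red_seat between 0.023 and 0.031 m and angle between each of cup_red_mid, saucer_red_seat, cup_blue_mid, saucer_blue_seat, cup_green_mid, saucer_green_seat's own z axis and vertical below 0.1 rad and height (world z) of each of saucer_red_seat, saucer_blue_seat, saucer_green_seat below 0.012 m and linear speed of each of cup_red, cup_blue, cup_green, lid_brass below 0.02 m/s and horizontal distance between cup_blue_mid and saucer_blue_seat below 0.012 m and z of cup_blue_mid in the frame of saucer_blue_seat between 0.023 and 0.031 m and horizontal distance between cup_green_mid and saucer_green_seat below 0.012 m and z of cup_green_mid in the frame of saucer_green_seat between 0.023 and 0.031 m and horizontal distance between lid_brass_knob and pot_mouth below 0.009 m and z of lid_brass_knob in the frame of pot_mouth between 0.018 and 0.0235 m and angle between each of lid_brass_knob, pot_mouth's own z axis and vertical below 0.08 rad and distance of each of cup_copper_mid, lid_copper_knob, pot_mouth from where it was at the start of the episode below 0.03 m); the robot touches nothing.
It fails at once if the copper cup, the copper lid, the pot or a saucer is shifted by more than 30 mm (distance of any of cup_copper_mid, lid_copper_knob, pot_mouth, saucer_red_seat, saucer_blue_seat, saucer_green_seat from where it was at the start of the episode above 0.03 m).
It fails at once if an enamelled cup or the brass lid is dropped (falls freely more than about 25 mm) or thrown ((contact force between cup_red and the fingers below 0.05 N and linear speed of cup_red above 0.7 m/s) or (contact force between cup_blue and the fingers below 0.05 N and linear speed of cup_blue above 0.7 m/s) or (contact force between cup_green and the fingers below 0.05 N and linear speed of cup_green above 0.7 m/s) or (contact force between lid_brass and the fingers below 0.05 N and linear speed of lid_brass above 0.7 m/s)).
It also fails if it takes over 96 s, if anything falls off the work surface, if the arm or the gripper's body presses on something with over 40 N, if the wrist force passes 120 N, or if a joint passes its speed limit or range.

## Working session

There is one attempt and no reset: what is moved stays moved. The work goes in short steps, Python scripts to look and compute and a tool call to move; the robot and the scene stay as the last step left them, time stands still between calls to the robot, and variables do not carry over. Pictures are saved under pics/ and viewed, at most 14 in all, crops included, and the job is handed in when it is done.

Besides the shell and the picture viewer there is one more tool, called after "Emit:" by a JSON object that holds its "api" and its "payload". arm_command: Moves the arm, as the interface text tells. Its arguments: {"type":"object","properties":{"targets":{"type":"array"},"squeeze":{"type":"number"}},"required":["targets"]}

```bash
mkdir -p pics; cat > h.py <<'E'
import numpy as np, cv2
from rig import *
L=['cup_red_mid','cup_blue_mid','cup_green_mid','saucer_red_seat','saucer_blue_seat','saucer_green_seat','pot_mouth','lid_brass_knob','lid_copper_knob','cup_copper_mid']
def tri(pics,uvs):
    A=[];b=[]
    for p,(u,v) in zip(pics,uvs):
        R=np.array(p['R']);t=np.array(p['t'])
        x=(u-p['cx'])/p['fx'];y=(v-p['cy'])/p['fy']
        for r,c in ((0,x),(1,y)):
            A.append(R[r]-c*R[2]);b.append(c*t[2]-t[r])
    A=np.array(A);b=np.array(b);X=np.linalg.lstsq(A,b,rcond=None)[0]
    return X,np.abs(A@X-b).max()
def plane(p,uv,z):
    R=np.array(p['R']);t=np.array(p['t'])
    d=R.T@np.array([(uv[0]-p['cx'])/p['fx'],(uv[1]-p['cy'])/p['fy'],1]);c=-R.T@t
    return c+d*(z-c[2])/d[2]
def proj(p,X):
    q=np.array(p['R'])@X+np.array(p['t']);return [p['fx']*q[0]/q[2]+p['cx'],p['fy']*q[1]/q[2]+p['cy']]
def save(p,n): cv2.imwrite('pics/'+n,p['frame'][:,:,::-1])
E
python3 - <<'E'
from h import *
np.set_printoptions(precision=1,suppress=True)
P={n:get_image(n) for n in('scene','top','wrist')}
for n in P: save(P[n],n+'0.png'); print(n,-np.array(P[n]['R']).T@P[n]['t'],P[n]['fx'])
print(grip_depth, observe())
for l in L:
    S={n:spot_point(P[n],l)[:3] for n in('scene','top')}
    for n in S: print(l,n,[(round(d['p'],2),np.round(d['location'],1).tolist()) for d in S[n]])
    if S['scene'] and S['top']: print('  ',*tri([P['scene'],P['top']],[S['scene'][0]['location'],S['top'][0]['location']]))
E
cd pics; python3 -c "
import cv2,numpy as np
a=cv2.imread('scene0.png');b=cv2.imread('top0.png')
cv2.imwrite('top0b.png',cv2.resize(b,(800,600)));cv2.imwrite('scene0b.png',cv2.resize(a,(800,600)))"
```

```text
scene [1312.7  -80.5 1056.9] 494.7110477834445
top [436.5  -9.8 944.8] 374.3704730632741
wrist [ 259.8 -460.8  373.3] 273.9616456518903
18.700000000000003 {'t': 0.15, 'qpos': array([-1.2,  0.2, -0. ,  1.3, -0. ,  1.6]), 'qvel': array([-0., -0.,  0., -0.,  0., -0.]), 'tau': array([  0. , -53.9,  34.7,   0. ,   0. ,   0. ]), 'position': array([ 197.9, -485.9,  230.8]), 'tool_rot': array([-3.1,  0. ,  0.4]), 'contact_force': array([-0.9, -0.9,  0.8]), 'moment': array([0., 0., 0.]), 'gripper_force': 0.0, 'width': 85.3273253299897}
cup_red_mid scene [(0.83, [195.2, 235.5])]
cup_red_mid top [(0.68, [309.3, 165.7])]
   [ 633.1 -146.7   11.3] 1.1928515026397406
cup_blue_mid scene [(0.86, [154.2, 232.1])]
cup_blue_mid top [(0.8, [350.5, 163.5])]
   [ 631.5 -245.1   36.1] 1.3145379213996762
cup_green_mid scene [(0.59, [141.5, 165.6])]
cup_green_mid top [(0.69, [366.8, 246.3])]
   [ 427.2 -277.    49.7] 5.476422109808539
saucer_red_seat scene [(0.56, [286.8, 186.7])]
saucer_red_seat top [(0.89, [207.4, 226.8]), (0.32, [348.6, 165.5])]
   [483.7 109.8  -4.4] 3.6644233829652535
saucer_blue_seat s
[... 176 characters left out ...]
en_seat top [(0.72, [179.4, 164.0])]
   [646.1 185.    1.7] 1.1977595381576975
pot_mouth scene [(0.73, [323.7, 185.7])]
pot_mouth top [(0.62, [174.5, 200.8]), (0.35, [178.4, 162.3])]
   [543.6 185.   66.6] 3.3594339219013136
lid_brass_knob scene [(0.74, [178.7, 175.7])]
lid_brass_knob top [(0.73, [328.4, 238.3]), (0.15, [310.0, 164.7])]
   [ 448.6 -185.7   26.6] 0.02614349096324986
lid_copper_knob scene [(0.93, [178.3, 202.8])]
lid_copper_knob top [(0.57, [327.1, 200.0])]
   [ 542.3 -185.9   30. ] 0.0937436843998114
cup_copper_mid scene [(0.71, [324.1, 190.8]), (0.67, [219.4, 162.0]), (0.32, [349.0, 186.7])]
cup_copper_mid top [(0.72, [281.4, 249.7])]
   [481.3  63.8  51.1] 137.1851979826986
```

View pics/top0b.png

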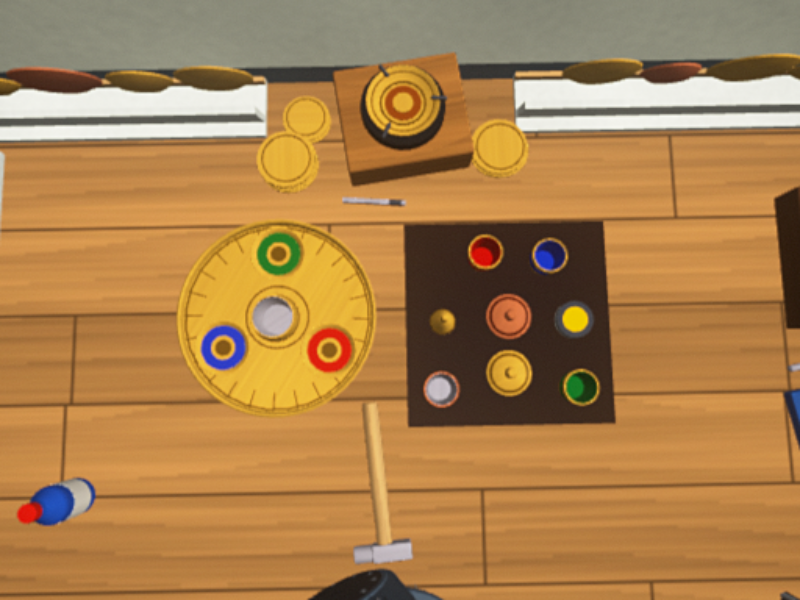

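View pics/scene0b.png

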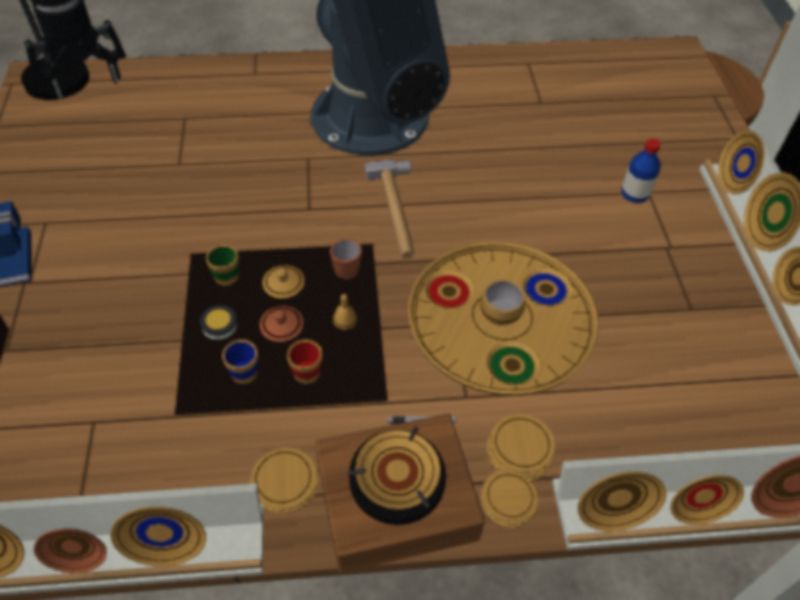

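The top view (800x600) shows red cup at (486,252), blue at (550,256), green at (581,387), brass lid at (509,373), copper lid at (509,316), copper cup at (441,389), tray with pot at (273,317), saucers green (279,253), blue (223,347), red (330,350). Scene view agrees. Next: sharpen with colour blobs.

```bash
cat >> h.py <<'E'
HUE={'red':0,'blue':115,'green':63}
def blobs(p,col,amin=40,smin=130):
    h=cv2.cvtColor(np.ascontiguousarray(p['frame']),cv2.COLOR_RGB2HSV).astype(int)
    d=np.abs((h[:,:,0]-HUE[col]+90)%180-90)
    m=((d<(6 if col=='red' else 14))&(h[:,:,1]>smin)&(h[:,:,2]>60)).astype(np.uint8)
    cs,_=cv2.findContours(m,cv2.RETR_EXTERNAL,cv2.CHAIN_APPROX_NONE)
    o=[]
    for c in cs:
        if cv2.contourArea(c)<amin: continue
        hl=cv2.convexHull(c);M=cv2.moments(hl)
        o.append((M['m10']/M['m00'],M['m01']/M['m00'],M['m00'],cv2.boundingRect(c)))
    return o
E
python3 - <<'E'
from h import *
P={n:get_image(n) for n in('scene','top')}
for c in HUE:
  for n in P:
    for b in blobs(P[n],c): print(c,n,np.round(b[:3],1),b[3])
np.set_printoptions(precision=1,suppress=True)
f=P['top']['frame'];g=P['scene']['frame']
cv2.imwrite('pics/t1.png',cv2.resize(f[130:280,100:400],None,fx=2.66,fy=2.66,interpolation=cv2.INTER_CUBIC)[:,:,::-1])
cv2.imwrite('pics/s1.png',cv2.resize(g[140:260,100:400],None,fx=2.66,fy=2.66,interpolation=cv2.INTER_CUBIC)[:,:,::-1])
E
```

```text
red scene [450.3 316.7 225. ] (440, 310, 22, 15)
red scene [194.6 226.5 184.5] (186, 220, 18, 14)
red scene [286.8 186.1 354.5] (275, 177, 25, 19)
red scene [417.3  92.8  58.5] (413, 89, 10, 9)
red top [ 18.6 327.9 142. ] (11, 322, 16, 13)
red top [210.5 223.7 556.5] (197, 211, 28, 27)
red top [310.3 160.9 225.5] (302, 153, 18, 17)
blue scene [101.4 339.8 376. ] (88, 331, 28, 18)
blue scene [154.  226.1 159.5] (146, 220, 17, 14)
blue scene [349.1 184.8 341.5] (337, 176, 25, 19)
blue scene [  9.5 163.4 392. ] (0, 146, 18, 32)
blue scene [  3.  146.5  40.5] (0, 143, 7, 8)
blue scene [412.2 105.8 238. ] (403, 97, 19, 18)
blue scene [475.9 103.8 170.5] (470, 95, 13, 19)
blue top [ 33.3 322.5 489.5] (20, 311, 27, 25)
blue top [509.2 256.9  57. ] (506, 250, 6, 21)
blue top [142.5 222.  565. ] (129, 209, 28, 27)
blue top [351.4 163.1 229.5] (343, 155, 18, 17)
green scene [327.2 233.4 437. ] (314, 223, 27, 22)
green scene [496.8 135.7 296. ] (488, 125, 18, 23)
green top [368.  247.7 124. ] (363, 240, 11, 17)
green top [178.  162.1 514.5] (165, 150, 27, 26)
```

View pics/t1.png

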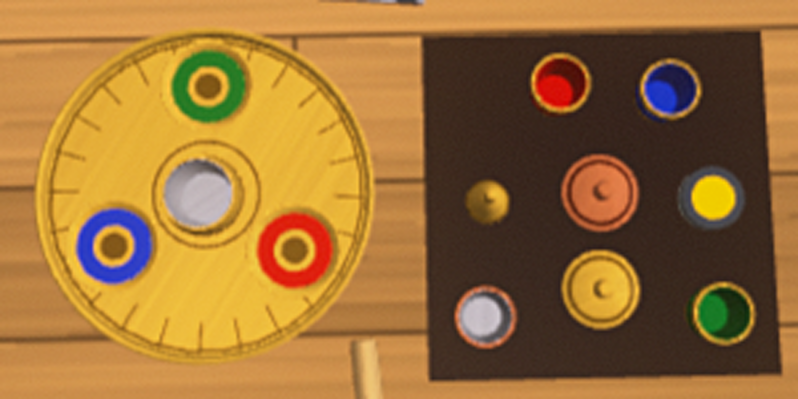

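The crop shows green cup mouth centre at about (372.2,248.0) in full image pixels, pot mouth (174.4,202.6), brass knob (326.7,238.6); mat layout is clear.

```bash
python3 - <<'E'
from h import *
np.set_printoptions(precision=1,suppress=True)
P={n:get_image(n) for n in('scene','top')}
s,t=P['scene'],P['top']
D={'cred':((194.6,226.5),(310.3,160.9),57),'cblue':((154,226.1),(351.4,163.1),57),'cgreen':(None,(372.2,248),57),
'sred':((286.8,186.1),(210.5,223.7),8),'sblue':((349.1,184.8),(142.5,222),8),'sgreen':((327.2,233.4),(178,162.1),8),
'pot':((321.9,188),(174.4,202.6),57),'lid':((178.7,175.7),(326.7,238.6),28)}
for k,(a,b,z) in D.items():
    if a: print(k,*tri([s,t],[a,b]),end=' ')
    print(k,'plane top',plane(t,b,z),'scene',plane(s,a,z) if a else '')
g=s['frame'];cv2.imwrite('pics/s1.png',cv2.resize(g[140:260,100:400],None,fx=2.66,fy=2.66,interpolation=cv2.INTER_CUBIC)[:,:,::-1])
E
```

```text
cred [ 635.6 -144.1   55. ] 0.243326649401979 cred plane top [ 635.2 -144.    57. ] scene [ 637.1 -143.7   57. ]
cblue [ 627.9 -242.4   56.7] 0.8580134445348335 cblue plane top [ 627.8 -243.1   57. ] scene [ 628.4 -241.5   57. ]
cgreen plane top [ 423.4 -281.9   57. ] scene 
sred [491.  104.2   7.3] 0.07389087385391235 sred plane top [490.9 104.1   8. ] scene [491.5 104.2   8. ]
sblue [498.7 274.6   6.6] 0.022001945123406585 sblue plane top [498.6 274.1   8. ] scene [499.8 274.    8. ]
sgreen [649.8 186.2   7.1] 0.10721492017933087 sgreen plane top [649.6 186.1   8. ] scene [650.4 185.9   8. ]
pot [540.5 185.3  53.8] 0.6328399825423503 pot plane top [540.1 184.   57. ] scene [542.9 185.1  57. ]
lid [ 447.8 -183.8   25. ] 2.005857493986241 lid plane top [ 447.9 -181.2   28. ] scene [ 449.8 -185.5   28. ]
```

View pics/s1.png

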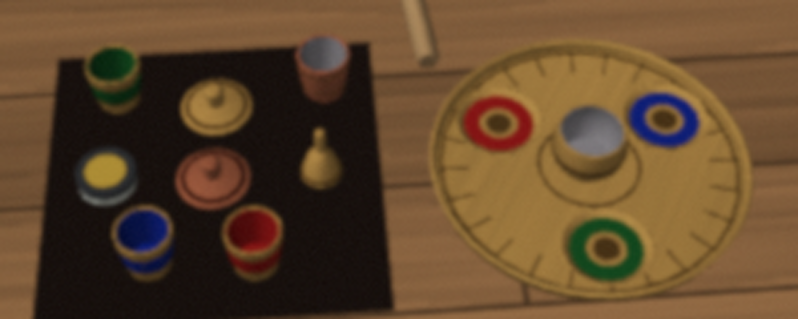

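```bash
cat >> h.py <<'E'
def go(x,y,z,yaw,step=30):
    s=observe();p=np.array(s['position']);y0=s['tool_rot'][2]
    sp=-(yaw-y0);sp=(sp+np.pi)%(2*np.pi)-np.pi
    d=np.array([x,y,z])-p;c,si=np.cos(yaw),np.sin(yaw)
    l=np.array([c*d[0]+si*d[1],si*d[0]-c*d[1],-d[2]])
    n=max(1,int(np.ceil(np.linalg.norm(l)/step)))
    k=int(np.ceil(abs(sp)/.17))
    print('at',p.round(1),np.round(s['tool_rot'],3),'t',s['t'],'| spin',k,'x',round(sp/max(k,1),3),'| move total',l.round(1),n,'x',(l/n/1000).round(4).tolist())
E
python3 -c "
from h import *
go(423,-282,150,.785)"
```

```text
at [ 198.  -486.2  231.3] [-3.142 -0.     0.387] t 1.35 | spin 3 x -0.133 | move total [303.5  14.6  81.3] 11 x [0.0276, 0.0013, 0.0074]
```

Emit:
{"api": "arm_command", "payload": {"targets": [{"dx":0,"dy":0,"dz":0,"spin":-0.133,"gripper":0.85},{"spin":-0.133,"dx":0.01},{"spin":-0.132,"dx":0.02},{"dx":0.03,"dy":0.002,"dz":0.008},{"dx":0.03,"dy":0.002,"dz":0.008},{"dx":0.03,"dy":0.002,"dz":0.008},{"dx":0.03,"dy":0.002,"dz":0.008},{"dx":0.03,"dy":0.002,"dz":0.008},{"dx":0.03,"dy":0.002,"dz":0.008},{"dx":0.03,"dy":0.002,"dz":0.008},{"dx":0.03,"dy":0.002,"dz":0.008},{"dx":0.02,"dy":0,"dz":0.008},{"dx":0.01},{"dx":0}], "squeeze": 30}}

```text
validation failed for argument at $.ta...
```

```bash
python3 - <<'E'
from h import *
np.set_printoptions(precision=1,suppress=True)
go(423,-282,120,.785)
w=get_image('wrist');save(w,'w1.png')
print(-np.array(w['R']).T@w['t'],np.array(w['R'])[2])
for l in('cup_green_mid','lid_brass_knob'):
    for d in spot_point(w,l)[:2]: print(l,d['p'],np.round(d['location'],1),plane(w,d['location'],30 if 'cup' in l else 28))
print('expect mouth',proj(w,np.array([423,-282,57])))
for b in blobs(w,'green'): print(b, plane(w,b[:2],57))
E
```

```text
at [ 198.  -486.2  231.3] [-3.1 -0.   0.4] t 1.35 | spin 3 x -0.133 | move total [303.5  14.6 111.3] 11 x [0.0276, 0.0013, 0.0101]
[ 259.9 -461.   373.8] [-0.2 -0.1 -1. ]
expect mouth [np.float64(142.05215715574104), np.float64(-133.56689605399197)]
```

View pics/w1.png

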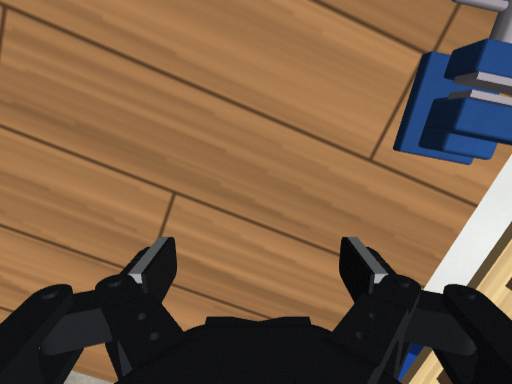

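The move was refused (probably incomplete rows); the wrist picture still shows the start place, with the fingertips at about (165,250) and (350,250). I retry with full rows.

Emit:
{"api": "arm_command", "payload": {"targets": [{"dx":0,"dy":0,"dz":0,"spin":-0.133,"gripper":0.85},{"dx":0.01,"dy":0,"dz":0,"spin":-0.133,"gripper":0.85},{"dx":0.02,"dy":0,"dz":0,"spin":-0.132,"gripper":0.85},{"dx":0.03,"dy":0.002,"dz":0.008,"spin":0,"gripper":0.85},{"dx":0.03,"dy":0.002,"dz":0.008,"spin":0,"gripper":0.85},{"dx":0.03,"dy":0.002,"dz":0.008,"spin":0,"gripper":0.85},{"dx":0.03,"dy":0.002,"dz":0.008,"spin":0,"gripper":0.85},{"dx":0.03,"dy":0.002,"dz":0.008,"spin":0,"gripper":0.85},{"dx":0.03,"dy":0.002,"dz":0.008,"spin":0,"gripper":0.85},{"dx":0.03,"dy":0.002,"dz":0.008,"spin":0,"gripper":0.85},{"dx":0.03,"dy":0.002,"dz":0.008,"spin":0,"gripper":0.85},{"dx":0.02,"dy":0,"dz":0.008,"spin":0,"gripper":0.85},{"dx":0.01,"dy":0,"dz":0,"spin":0,"gripper":0.85},{"dx":0,"dy":0,"dz":0,"spin":0,"gripper":0.85}], "squeeze": 30}}

```text
t: 3.25
position: [425.2, -289.5, 159.5]
tool_rot: [3.141, 0.0, 0.786]
contact_force: [0.1, -0.3, -0.3]
width: 72.4
gripper_force: 0.0
```

```bash
python3 - <<'E'
from h import *
np.set_printoptions(precision=1,suppress=True)
w=get_image('wrist');save(w,'w2.png')
go(423,-282,120,.785)
print(-np.array(w['R']).T@w['t'],np.array(w['R'])[2],observe()['width'])
for l in('cup_green_mid','lid_brass_knob'):
    for d in spot_point(w,l)[:2]: print(l,d['p'],np.round(d['location'],1),plane(w,d['location'],30 if 'cup' in l else 28))
print('expect mouth',proj(w,np.array([423,-282,57])))
for b in blobs(w,'green'): print(b, plane(w,b[:2],57))
E
```

```text
at [ 424.9 -289.8  159.6] [3.1 0.  0.8] t 3.3 | spin 1 x 0.0 | move total [ 4.2 -6.9 39.6] 2 x [0.0021, -0.0034, 0.0198]
[ 472.2 -241.9  302.1] [-0.2 -0.2 -1. ] 72.59376518309986
cup_green_mid 0.81 [253.6 181.6] [ 425.4 -283.    30. ]
lid_brass_knob 0.85 [190.6  90.9] [ 445.1 -179.9   28. ]
lid_brass_knob 0.66 [253.5 182.4] [ 424.4 -283.8   28. ]
expect mouth [np.float64(250.57408458266576), np.float64(189.15680965988992)]
(250.29053109713487, 187.79603424178896, 1908.0, (225, 164, 51, 49)) [ 423.7 -280.9   57. ]
```

View pics/w2.png

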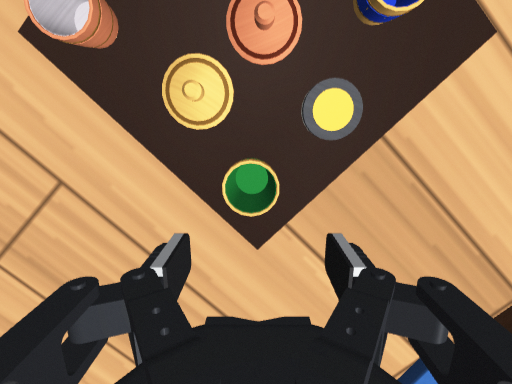

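Wrist view: green cup mouth centred at (250.5,188) → (423.6,-281.2), agreeing with the top view to 1 mm. Descend and grip.

Emit:
{"api": "arm_command", "payload": {"targets": [{"dx":0.005,"dy":-0.007,"dz":0.02,"spin":0,"gripper":0.85},{"dx":0,"dy":0,"dz":0.03,"spin":0,"gripper":0.85},{"dx":0,"dy":0,"dz":0.03,"spin":0,"gripper":0.85},{"dx":0,"dy":0,"dz":0.03,"spin":0,"gripper":0.85},{"dx":0,"dy":0,"dz":0.025,"spin":0,"gripper":0.85},{"dx":0,"dy":0,"dz":0.016,"spin":0,"gripper":0.85},{"dx":0,"dy":0,"dz":0,"spin":0,"gripper":0.85},{"dx":0,"dy":0,"dz":0,"spin":0,"gripper":0.4},{"dx":0,"dy":0,"dz":0,"spin":0,"gripper":0.4},{"dx":0,"dy":0,"dz":0,"spin":0,"gripper":0.4},{"dx":0,"dy":0,"dz":0,"spin":0,"gripper":0.4},{"dx":0,"dy":0,"dz":0,"spin":0,"gripper":0.4}], "squeeze": 30}}

```text
t: 4.9
position: [423.8, -281.6, 9.5]
tool_rot: [3.14, 0.0, 0.785]
contact_force: [-3.0, -0.4, 7.0]
width: 50.5
gripper_force: 30.0
```

Emit:
{"api": "arm_command", "payload": {"targets": [{"dx":0,"dy":0,"dz":-0.01,"spin":0,"gripper":0.4},{"dx":0,"dy":0,"dz":-0.02,"spin":0,"gripper":0.4},{"dx":0,"dy":0,"dz":-0.03,"spin":0,"gripper":0.4},{"dx":0,"dy":0,"dz":-0.03,"spin":0,"gripper":0.4},{"dx":0,"dy":0,"dz":-0.02,"spin":0.1,"gripper":0.4},{"dx":0,"dy":0,"dz":-0.01,"spin":0.15,"gripper":0.4},{"dx":0,"dy":0,"dz":0,"spin":0.15,"gripper":0.4},{"dx":0,"dy":0,"dz":0,"spin":0.15,"gripper":0.4},{"dx":0,"dy":0,"dz":0,"spin":0.15,"gripper":0.4},{"dx":0,"dy":0,"dz":0,"spin":0.085,"gripper":0.4},{"dx":0,"dy":0,"dz":0,"spin":0,"gripper":0.4}]}}

```text
t: 6.28
position: [423.6, -281.1, 129.0]
tool_rot: [3.141, -0.001, 0.001]
contact_force: [0.6, 0.1, -1.5]
width: 50.3
gripper_force: 31.5
```

```bash
python3 - <<'E'
from h import *
go(649.7,186,129,0)
print(observe()['width'])
E
```

```text
at [ 423.6 -281.1  129. ] [ 3.141e+00 -1.000e-03  1.000e-03] t 6.275 | spin 1 x 0.001 | move total [ 226.1 -467.1   -0. ] 18 x [0.0126, -0.026, -0.0]
50.28424204764533
```

Emit:
{"api": "arm_command", "payload": {"targets": [{"dx":0.005,"dy":-0.014,"dz":0,"spin":0,"gripper":0.4},{"dx":0.011,"dy":-0.03,"dz":0,"spin":0,"gripper":0.4},{"dx":0.011,"dy":-0.03,"dz":0,"spin":0,"gripper":0.4},{"dx":0.011,"dy":-0.03,"dz":0,"spin":0,"gripper":0.4},{"dx":0.011,"dy":-0.03,"dz":0,"spin":0,"gripper":0.4},{"dx":0.011,"dy":-0.03,"dz":0,"spin":0,"gripper":0.4},{"dx":0.011,"dy":-0.03,"dz":0,"spin":0,"gripper":0.4},{"dx":0.011,"dy":-0.03,"dz":0,"spin":0,"gripper":0.4},{"dx":0.011,"dy":-0.03,"dz":0,"spin":0,"gripper":0.4},{"dx":0.011,"dy":-0.03,"dz":0,"spin":0,"gripper":0.4},{"dx":0.011,"dy":-0.03,"dz":0,"spin":0,"gripper":0.4},{"dx":0.011,"dy":-0.03,"dz":0,"spin":0,"gripper":0.4},{"dx":0.011,"dy":-0.03,"dz":0,"spin":0,"gripper":0.4},{"dx":0.011,"dy":-0.03,"dz":0,"spin":0,"gripper":0.4},{"dx":0.011,"dy":-0.03,"dz":0,"spin":0,"gripper":0.4},{"dx":0.011,"dy":-0.03,"dz":0,"spin":0,"gripper":0.4},{"dx":0.006,"dy":-0.003,"dz":0,"spin":0,"gripper":0.4},{"dx":0,"dy":0,"dz":0,"spin":0,"gripper":0.4}]}}

```text
t: 8.52
position: [595.4, 103.9, 133.8]
tool_rot: [-3.072, 0.001, 0.138]
contact_force: [-0.3, 0.1, -1.7]
width: 50.9
gripper_force: 31.6
```

```bash
python3 - <<'E'
from h import *
np.set_printoptions(precision=1,suppress=True)
w=get_image('wrist');save(w,'w3.png')
go(649.7,186,129,0)
for c in HUE:
  for b in blobs(w,c): print(c,b, plane(w,b[:2],8))
for l in('saucer_green_seat','pot_mouth'):
    for d in spot_point(w,l)[:2]: print(l,d['p'],np.round(d['location'],1),plane(w,d['location'],8 if 's'==l[0] else 54))
E
```

```text
at [595.  103.6 133.8] [-3.1  0.   0.1] t 8.575 | spin 1 x 0.138 | move total [ 54.7 -82.4   4.8] 4 x [0.0137, -0.0206, 0.0012]
blue (102.66764341993878, 247.2493325519307, 2559.5, (73, 220, 61, 57)) [497.6 275.3   8. ]
green (304.82601818900747, 279.23013048635823, 843.0, (290, 246, 27, 70)) [498.5  46.6   8. ]
green (240.0576308429884, 276.4978026368358, 5006.0, (200, 237, 89, 82)) [488.9 117.6   8. ]
green (265.6746599354929, 228.29322675641566, 1188.5, (220, 218, 87, 24)) [550.9  97.8   8. ]
green (189.21868668811823, 120.44845667977594, 4195.5, (154, 83, 72, 76)) [649.1 186.7   8. ]
saucer_green_seat 0.55 [188.8 120.4] [649.1 187.1   8. ]
pot_mouth 0.65 [163.9 243.2] [540.2 188.1  54. ]
```

View pics/w3.png

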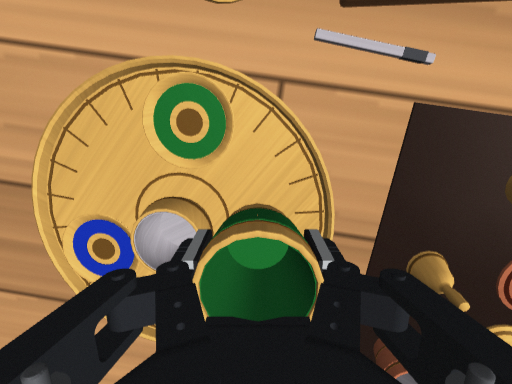

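The wrist view shows green saucer at (189,120), blue (103,247), pot mouth (164,243), and the held cup upright in the fingers. But the arm fell short and tilted slightly: check joints.

```bash
python3 - <<'E'
from h import *
np.set_printoptions(precision=3,suppress=True)
s=observe();print(s['qpos'],s['qvel'],s['tool_rot'],s['position'])
E
```

```text
[ 0.137  0.418 -0.004  1.15   0.07   3.141] [ 0.001 -0.003  0.001 -0.001 -0.     0.001] [-3.072  0.001  0.138] [594.79  103.39  133.905]
```

Joint 6 is at its limit (q6 = q1+π−yaw); turn the yaw back to about 0.5 and see whether the tilt goes.

Emit:
{"api": "arm_command", "payload": {"targets": [{"dx":0,"dy":0,"dz":0,"spin":-0.12,"gripper":0.4},{"dx":0,"dy":0,"dz":0,"spin":-0.12,"gripper":0.4},{"dx":0,"dy":0,"dz":0,"spin":-0.12,"gripper":0.4},{"dx":0,"dy":0,"dz":0,"spin":0,"gripper":0.4}]}}

```text
t: 9.18
position: [594.9, 103.4, 134.1]
tool_rot: [-3.076, -0.024, 0.496]
contact_force: [0.4, 0.2, -1.7]
width: 50.5
gripper_force: 31.6
```

```bash
python3 - <<'E'
from h import *
np.set_printoptions(precision=3,suppress=True)
s=observe();print(s['qpos'],s['tool_rot'],s['position'])
go(649.4,186.4,129,s['tool_rot'][2])
E
```

```text
[ 0.136  0.417 -0.004  1.15   0.07   2.781] [-3.076 -0.024  0.496] [594.875 103.419 134.138]
at [594.9 103.4 134.1] [-3.076 -0.024  0.496] t 9.175 | spin 0 x 0.0 | move total [ 87.4 -47.    5.1] 4 x [0.0219, -0.0118, 0.0013]
```

```bash
cat >> h.py <<'E'
from scipy.spatial.transform import Rotation as Ro
def gt(x,y,z,step=30,spin=0):
    s=observe();p=np.array(s['position']);R=Ro.from_euler('xyz',s['tool_rot'])*Ro.from_euler('z',spin)
    l=R.inv().apply(np.array([x,y,z])-p);n=max(1,int(np.ceil(np.linalg.norm(l)/step)))
    print('at',p.round(1),np.round(s['tool_rot'],3),'q6',round(s['qpos'][5],2),'t',round(s['t'],2),'w',round(s['width'],1),'F',s['contact_force'].round(1),'| after spin',spin,'rpy',R.as_euler('xyz').round(3),'move',l.round(1),n,'x',(l/n/1000).round(4).tolist())
    return R
E
python3 - <<'E'
from h import *
R=gt(649.4,186,60);print(R.apply([0,0,1]))
gt(649.4,186,18)
E
```

```text
at [594.9 103.4 134.1] [-3.076 -0.024  0.496] q6 2.78 t 9.18 w 50.5 F [ 0.4  0.2 -1.7] | after spin 0 rpy [-3.076 -0.024  0.496] move [ 85.5 -41.6  79.1] 5 x [0.0171, -0.0083, 0.0158]
[-0.01039008  0.06937517 -0.99753653]
at [594.9 103.4 134.1] [-3.076 -0.024  0.496] q6 2.78 t 9.18 w 50.5 F [ 0.4  0.2 -1.7] | after spin 0 rpy [-3.076 -0.024  0.496] move [ 84.4 -38.8 121. ] 6 x [0.0141, -0.0065, 0.0202]
```

Emit:
{"api": "arm_command", "payload": {"targets": [{"dx":0.01,"dy":-0.005,"dz":0,"spin":0,"gripper":0.4},{"dx":0.02,"dy":-0.01,"dz":0,"spin":0,"gripper":0.4},{"dx":0.025,"dy":-0.012,"dz":0.019,"spin":0,"gripper":0.4},{"dx":0.02,"dy":-0.01,"dz":0.03,"spin":0,"gripper":0.4},{"dx":0.01,"dy":-0.005,"dz":0.03,"spin":0,"gripper":0.4},{"dx":0,"dy":0,"dz":0,"spin":0,"gripper":0.4},{"dx":0,"dy":0,"dz":0,"spin":0,"gripper":0.4}]}}

```text
t: 10.05
position: [649.3, 186.6, 60.9]
tool_rot: [-3.076, -0.024, 0.496]
contact_force: [0.0, -0.1, -1.9]
width: 50.3
gripper_force: 31.8
```

```bash
python3 - <<'E'
from h import *
gt(649.4,186,18)
E
```

```text
at [649.3 186.6  60.9] [-3.076 -0.024  0.496] q6 2.89 t 10.05 w 50.3 F [ 0.  -0.1 -1.9] | after spin 0 rpy [-3.076 -0.024  0.496] move [-1.2  3.4 42.8] 2 x [-0.0006, 0.0017, 0.0214]
```

Emit:
{"api": "arm_command", "payload": {"targets": [{"dx":-0.001,"dy":0.003,"dz":0.015,"spin":0,"gripper":0.4},{"dx":0,"dy":0,"dz":0.015,"spin":0,"gripper":0.4},{"dx":0,"dy":0,"dz":0.01,"spin":0,"gripper":0.4},{"dx":0,"dy":0,"dz":0.002,"spin":0,"gripper":0.4},{"dx":0,"dy":0,"dz":0.001,"spin":0,"gripper":0.4},{"dx":0,"dy":0,"dz":0,"spin":0,"gripper":0.4}]}}

```text
t: 10.8
position: [649.4, 186.7, 17.2]
tool_rot: [-3.076, -0.025, 0.497]
contact_force: [0.3, -0.7, -1.2]
width: 50.5
gripper_force: 31.8
```

Emit:
{"api": "arm_command", "payload": {"targets": [{"dx":0,"dy":0,"dz":0.001,"spin":0,"gripper":0.4},{"dx":0,"dy":0,"dz":0.001,"spin":0,"gripper":0.4},{"dx":0,"dy":0,"dz":0,"spin":0,"gripper":0.4}]}}

```text
t: 11.18
position: [649.7, 186.9, 15.8]
tool_rot: [-3.076, -0.026, 0.497]
contact_force: [-0.5, 0.2, 5.8]
width: 50.8
gripper_force: 31.5
```

Touching. Release slowly, then rise.

Emit:
{"api": "arm_command", "payload": {"targets": [{"dx":0,"dy":0,"dz":0,"spin":0,"gripper":0.6},{"dx":0,"dy":0,"dz":0,"spin":0,"gripper":0.68},{"dx":0,"dy":0,"dz":0,"spin":0,"gripper":0.75},{"dx":0,"dy":0,"dz":0,"spin":0,"gripper":0.8},{"dx":0,"dy":0,"dz":-0.02,"spin":0,"gripper":0.8},{"dx":0,"dy":0,"dz":-0.03,"spin":0,"gripper":0.8},{"dx":0,"dy":0,"dz":-0.03,"spin":0,"gripper":0.8},{"dx":0,"dy":0,"dz":-0.03,"spin":0,"gripper":0.8},{"dx":0,"dy":0,"dz":0,"spin":0,"gripper":0.8}]}}

```text
t: 12.3
position: [651.6, 179.2, 127.2]
tool_rot: [-3.077, -0.028, 0.497]
contact_force: [0.2, 0.2, 0.3]
width: 68.4
gripper_force: 0.0
```

```bash
python3 - <<'E'
from h import *
np.set_printoptions(precision=1,suppress=True)
w=get_image('wrist');s=get_image('scene')
P=[w,s]
for p in P:
  for b in blobs(p,'green',100): print(b[:3],plane(p,b[:2],62),plane(p,b[:2],8))
c=s['frame'][140:260,250:400];cv2.imwrite('pics/g.png',cv2.resize(np.hstack([cv2.resize(c,None,fx=2.4,fy=2.4),w['frame'][:288,150:400]]),None,fx=1.2,fy=1.2)[:,:,::-1])
gt(635.5,-144,130,spin=-1.075)
E
```

```text
(247.48115857793277, 198.9495301753366, 1720.5) [651.7 193.4  62. ] [636.4 191.4   8. ]
(259.7939208564328, 181.99853437838524, 2615.5) [668.6 191.5  62. ] [657.6 189.    8. ]
(326.8854460093897, 235.0943661971831, 355.0) [689.2 170.5  62. ] [655.4 184.2   8. ]
(496.80135823429544, 135.71760045274476, 294.5) [398.4 709.   62. ] [348.7 751.8   8. ]
at [650.1 179.  124.3] [-3.1 -0.   0.5] q6 2.88 t 12.4 w 68.4 F [-0.3  0.7 -0.3] | after spin -1.075 rpy [-3.1 -0.1  1.6] move [-321.8  -15.4  -28. ] 11 x [-0.0293, -0.0014, -0.0025]
```

View pics/g.png

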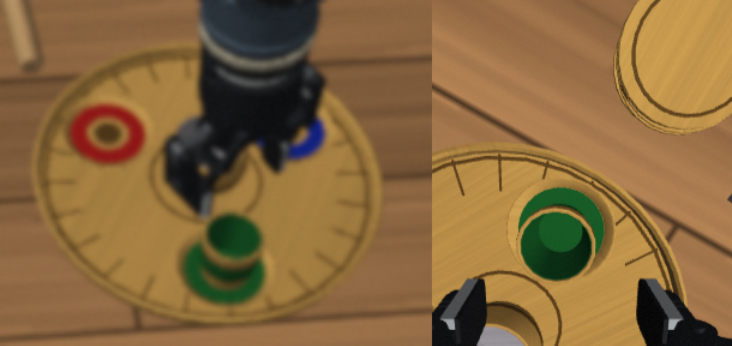

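Emit:
{"api": "arm_command", "payload": {"targets": [{"dx":0,"dy":0,"dz":0,"spin":-0.1,"gripper":0.85},{"dx":0,"dy":0,"dz":0,"spin":-0.17,"gripper":0.85},{"dx":0,"dy":0,"dz":0,"spin":-0.17,"gripper":0.85},{"dx":0,"dy":0,"dz":0,"spin":-0.17,"gripper":0.85},{"dx":0,"dy":0,"dz":0,"spin":-0.17,"gripper":0.85},{"dx":0,"dy":0,"dz":0,"spin":-0.17,"gripper":0.85},{"dx":-0.015,"dy":-0.001,"dz":-0.002,"spin":-0.125,"gripper":0.85},{"dx":-0.032,"dy":-0.002,"dz":-0.003,"spin":0,"gripper":0.85},{"dx":-0.032,"dy":-0.002,"dz":-0.003,"spin":0,"gripper":0.85},{"dx":-0.032,"dy":-0.002,"dz":-0.003,"spin":0,"gripper":0.85},{"dx":-0.032,"dy":-0.002,"dz":-0.003,"spin":0,"gripper":0.85},{"dx":-0.032,"dy":-0.002,"dz":-0.003,"spin":0,"gripper":0.85},{"dx":-0.032,"dy":-0.002,"dz":-0.003,"spin":0,"gripper":0.85},{"dx":-0.032,"dy":-0.002,"dz":-0.003,"spin":0,"gripper":0.85},{"dx":-0.032,"dy":-0.002,"dz":-0.003,"spin":0,"gripper":0.85},{"dx":-0.032,"dy":0,"dz":-0.003,"spin":0,"gripper":0.85},{"dx":-0.018,"dy":0,"dz":0,"spin":0,"gripper":0.85},{"dx":0,"dy":0,"dz":0,"spin":0,"gripper":0.85},{"dx":0,"dy":0,"dz":0,"spin":0,"gripper":0.85}]}}

```text
t: 14.78
position: [632.0, -142.1, 130.9]
tool_rot: [-3.13, -0.07, 1.573]
contact_force: [-0.2, -0.3, -0.6]
width: 72.9
gripper_force: 0.0
```

```bash
python3 - <<'E'
from h import *
np.set_printoptions(precision=1,suppress=True)
w=get_image('wrist');t=get_image('top');s=get_image('scene')
for b in blobs(w,'red',100): print('red',b[:3],plane(w,b[:2],57))
print(spot_point(w,'cup_red_mid')[:1])
for n,p in(('t',t),('s',s)):
  for b in blobs(p,'green',60): print(n,b[:3],b[3],plane(p,b[:2],62))
  print(n,'exp mouth',np.round(proj(p,np.array([649.5,186.3,62])),1),'seat',np.round(proj(p,np.array([649.5,186.3,8])),1))
  for l in('cup_green_mid','saucer_green_seat'):
    for d in spot_point(p,l)[:1]: print(l,d['p'],np.round(d['location'],1),plane(p,d['location'],35 if 'cup' in l else 8))
c=t['frame'][140:190,150:210];d=s['frame'][200:260,290:362]
f=lambda a:cv2.resize(a,(395,330),interpolation=cv2.INTER_CUBIC)
cv2.imwrite('pics/g2.png',np.hstack([f(c),f(d)])[:,:,::-1])
gt(635.5,-144,9)
E
```

```text
red (262.15901360544217, 210.34630102040816, 2352.0) [ 634.3 -143.4   57. ]
[]
t (180.0606848721283, 163.98612917208496, 384.5) (166, 150, 26, 26) [632.6 169.9  62. ]
t (172.8589065255732, 157.99294532627866, 189.0) (165, 150, 18, 16) [647.7 187.3  62. ]
t exp mouth [173.3 157.2] seat [177.9 162.2]
cup_green_mid 0.89 [177.2 157.2] [655.9 182.5  35. ]
saucer_green_seat 0.74 [180.7 162.1] [649.5 179.2   8. ]
s (326.7093295827473, 234.9943741209564, 355.5) (314, 225, 27, 20) [688.9 170.2  62. ]
s (333.6037414965986, 222.8265306122449, 98.0) (327, 216, 13, 13) [655.6 193.3  62. ]
s (496.9466437177281, 135.70797475616752, 290.5) (489, 125, 17, 23) [398.4 709.4  62. ]
s exp mouth [330.3 221. ] seat [327.3 233.1]
cup_green_mid 0.84 [330.2 225.4] [644.7 190.8  35. ]
saucer_green_seat 0.96 [323. 232.] [645.5 176.    8. ]
at [ 632.3 -142.6  131.5] [-3.1 -0.1  1.6] q6 1.31 t 15.18 w 72.9 F [-0.4 -0.4  0.7] | after spin 0 rpy [-3.1 -0.1  1.6] move [ -9.9   4.4 122.1] 5 x [-0.002, 0.0009, 0.0244]
```

View pics/g2.png

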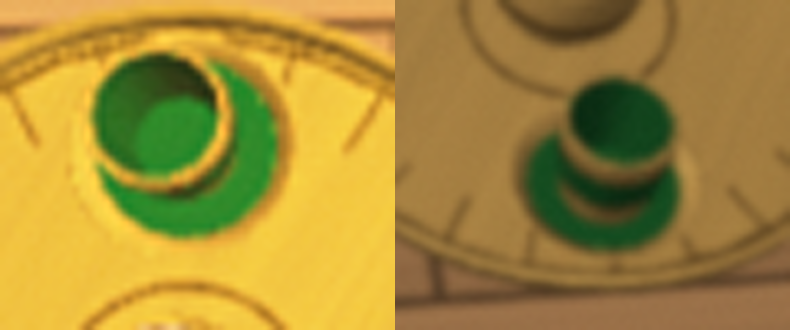

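Picture: green cup stands upright in its saucer, mouth within ~3 mm of where expected in both views. Red cup now.

Emit:
{"api": "arm_command", "payload": {"targets": [{"dx":-0.005,"dy":0.002,"dz":0.02,"spin":0,"gripper":0.85},{"dx":-0.005,"dy":0.002,"dz":0.03,"spin":0,"gripper":0.85},{"dx":0,"dy":0,"dz":0.03,"spin":0,"gripper":0.85},{"dx":0,"dy":0,"dz":0.025,"spin":0,"gripper":0.85},{"dx":0,"dy":0,"dz":0.017,"spin":0,"gripper":0.85},{"dx":0,"dy":0,"dz":0,"spin":0,"gripper":0.85},{"dx":0,"dy":0,"dz":0,"spin":0,"gripper":0.4},{"dx":0,"dy":0,"dz":0,"spin":0,"gripper":0.4},{"dx":0,"dy":0,"dz":0,"spin":0,"gripper":0.4},{"dx":0,"dy":0,"dz":0,"spin":0,"gripper":0.4},{"dx":0,"dy":0,"dz":0,"spin":0,"gripper":0.4}], "squeeze": 30}}

```text
t: 16.55
position: [635.7, -144.7, 10.4]
tool_rot: [-3.133, -0.069, 1.573]
contact_force: [-2.0, -0.5, 6.0]
width: 51.2
gripper_force: 30.4
```

```bash
python3 - <<'E'
from h import *
gt(635,-144,120)
gt(491,104,120)
E
```

```text
at [ 635.7 -144.7   10.4] [-3.133 -0.069  1.573] q6 1.31 t 16.55 w 51.2 F [-2.  -0.5  6. ] | after spin 0 rpy [-3.133 -0.069  1.573] move [   8.3   -1.6 -109.3] 4 x [0.0021, -0.0004, -0.0273]
at [ 635.7 -144.7   10.4] [-3.133 -0.069  1.573] q6 1.31 t 16.55 w 51.2 F [-2.  -0.5  6. ] | after spin 0 rpy [-3.133 -0.069  1.573] move [ 256. -145.  -91.] 11 x [0.0233, -0.0132, -0.0083]
```

Emit:
{"api": "arm_command", "payload": {"targets": [{"dx":0.001,"dy":0,"dz":-0.01,"spin":0,"gripper":0.4},{"dx":0.001,"dy":0,"dz":-0.02,"spin":0,"gripper":0.4},{"dx":0.002,"dy":0,"dz":-0.03,"spin":0,"gripper":0.4},{"dx":0.002,"dy":0,"dz":-0.03,"spin":0,"gripper":0.4},{"dx":0.01,"dy":-0.006,"dz":-0.019,"spin":0,"gripper":0.4},{"dx":0.02,"dy":-0.012,"dz":0.001,"spin":0,"gripper":0.4},{"dx":0.028,"dy":-0.016,"dz":0.002,"spin":0,"gripper":0.4},{"dx":0.028,"dy":-0.016,"dz":0.002,"spin":0,"gripper":0.4},{"dx":0.028,"dy":-0.016,"dz":0.002,"spin":0,"gripper":0.4},{"dx":0.028,"dy":-0.016,"dz":0.002,"spin":0,"gripper":0.4},{"dx":0.028,"dy":-0.016,"dz":0.002,"spin":0,"gripper":0.4},{"dx":0.028,"dy":-0.016,"dz":0.002,"spin":0,"gripper":0.4},{"dx":0.026,"dy":-0.016,"dz":0.002,"spin":0,"gripper":0.4},{"dx":0.016,"dy":-0.009,"dz":0.001,"spin":0,"gripper":0.4},{"dx":0.01,"dy":-0.005,"dz":0.001,"spin":0,"gripper":0.4},{"dx":0,"dy":0,"dz":0,"spin":0,"gripper":0.4},{"dx":0,"dy":0,"dz":0,"spin":0,"gripper":0.4}]}}

```text
t: 18.68
position: [491.9, 103.7, 120.0]
tool_rot: [-3.132, -0.069, 1.572]
contact_force: [0.1, -0.0, -1.3]
width: 51.4
gripper_force: 31.5
```

```bash
python3 - <<'E'
from h import *
np.set_printoptions(precision=1,suppress=True)
w=get_image('wrist')
for c in('red','blue'):
  for b in blobs(w,c,200): print(c,b[:3],plane(w,b[:2],8))
print(spot_point(w,'saucer_red_seat')[:1], proj(w,np.array([491,104,8])))
gt(491,103.3,17.5)
E
```

```text
red (257.6004415011037, 275.5384087409798, 8984.5) [490.2  23.    8. ]
red (257.14703470893687, 193.98706386079985, 3659.0) [489.6 108.5   8. ]
blue (265.46164154103855, 19.455667225013958, 2985.0) [496.3 260.5   8. ]
[{'location': [257.4, 197.1], 'p': 0.84}] [np.float64(258.60695257848215), np.float64(198.50811335832836)]
at [491.9 103.5 120. ] [-3.1 -0.1  1.6] q6 1.73 t 18.77 w 51.6 F [-1.2 -0.9 -1.4] | after spin 0 rpy [-3.1 -0.1  1.6] move [ -7.3   0.1 102.2] 4 x [-0.0018, 0.0, 0.0255]
```

Emit:
{"api": "arm_command", "payload": {"targets": [{"dx":-0.001,"dy":0,"dz":0.015,"spin":0,"gripper":0.4},{"dx":-0.002,"dy":0,"dz":0.03,"spin":0,"gripper":0.4},{"dx":-0.002,"dy":0,"dz":0.027,"spin":0,"gripper":0.4},{"dx":-0.002,"dy":0,"dz":0.017,"spin":0,"gripper":0.4},{"dx":0,"dy":0,"dz":0.01,"spin":0,"gripper":0.4},{"dx":0,"dy":0,"dz":0.003,"spin":0,"gripper":0.4},{"dx":0,"dy":0,"dz":0.001,"spin":0,"gripper":0.4},{"dx":0,"dy":0,"dz":0,"spin":0,"gripper":0.4}]}}

```text
t: 19.77
position: [490.9, 104.4, 17.3]
tool_rot: [-3.132, -0.07, 1.573]
contact_force: [0.5, -0.7, -1.5]
width: 51.5
gripper_force: 31.6
```

Emit:
{"api": "arm_command", "payload": {"targets": [{"dx":0,"dy":0,"dz":0.001,"spin":0,"gripper":0.4},{"dx":0,"dy":0,"dz":0.001,"spin":0,"gripper":0.4},{"dx":0,"dy":0,"dz":0.0005,"spin":0,"gripper":0.4},{"dx":0,"dy":0,"dz":0,"spin":0,"gripper":0.4}]}}

```text
t: 20.27
position: [490.6, 104.6, 15.3]
tool_rot: [-3.132, -0.07, 1.573]
contact_force: [-3.3, -0.3, 10.1]
width: 51.3
gripper_force: 31.1
```

Emit:
{"api": "arm_command", "payload": {"targets": [{"dx":0,"dy":0,"dz":0,"spin":0,"gripper":0.64},{"dx":0,"dy":0,"dz":0,"spin":0,"gripper":0.7},{"dx":0,"dy":0,"dz":0,"spin":0,"gripper":0.8},{"dx":0,"dy":0,"dz":0,"spin":0,"gripper":0.85},{"dx":0.001,"dy":0,"dz":-0.02,"spin":0,"gripper":0.85},{"dx":0.002,"dy":0,"dz":-0.03,"spin":0,"gripper":0.85},{"dx":0.002,"dy":0,"dz":-0.03,"spin":0,"gripper":0.85},{"dx":0.002,"dy":0,"dz":-0.03,"spin":0,"gripper":0.85},{"dx":0,"dy":0,"dz":0,"spin":0,"gripper":0.85}]}}

```text
t: 21.4
position: [493.0, 104.1, 126.6]
tool_rot: [-3.135, -0.07, 1.573]
contact_force: [0.6, -0.5, -0.1]
width: 72.6
gripper_force: 0.0
```

```bash
python3 - <<'E'
from h import *
gt(628,-242.5,130)
E
```

```text
at [493.  104.1 126.6] [-3.135 -0.07   1.573] q6 1.73 t 21.4 w 72.6 F [ 0.6 -0.5 -0.1] | after spin 0 rpy [-3.135 -0.07   1.573] move [-345.8  134.1  -28.6] 13 x [-0.0266, 0.0103, -0.0022]
```

Emit:
{"api": "arm_command", "payload": {"targets": [{"dx":-0.012,"dy":0.005,"dz":-0.001,"spin":0,"gripper":0.85},{"dx":-0.03,"dy":0.012,"dz":-0.002,"spin":0,"gripper":0.85},{"dx":-0.034,"dy":0.013,"dz":-0.003,"spin":0,"gripper":0.85},{"dx":-0.034,"dy":0.013,"dz":-0.003,"spin":0,"gripper":0.85},{"dx":-0.034,"dy":0.013,"dz":-0.003,"spin":0,"gripper":0.85},{"dx":-0.034,"dy":0.013,"dz":-0.003,"spin":0,"gripper":0.85},{"dx":-0.034,"dy":0.013,"dz":-0.003,"spin":0,"gripper":0.85},{"dx":-0.034,"dy":0.013,"dz":-0.003,"spin":0,"gripper":0.85},{"dx":-0.034,"dy":0.013,"dz":-0.003,"spin":0,"gripper":0.85},{"dx":-0.034,"dy":0.013,"dz":-0.002,"spin":0,"gripper":0.85},{"dx":-0.022,"dy":0.009,"dz":-0.002,"spin":0,"gripper":0.85},{"dx":-0.01,"dy":0.004,"dz":0,"spin":0,"gripper":0.85},{"dx":0,"dy":0,"dz":0,"spin":0,"gripper":0.85},{"dx":0,"dy":0,"dz":0,"spin":0,"gripper":0.85}]}}

```text
t: 23.15
position: [626.0, -242.2, 126.7]
tool_rot: [-3.131, -0.07, 1.573]
contact_force: [-0.3, 0.3, -0.3]
width: 72.8
gripper_force: 0.0
```

```bash
python3 - <<'E'
from h import *
np.set_printoptions(precision=1,suppress=True)
w=get_image('wrist');t=get_image('top')
for b in blobs(w,'blue',200): print(b[:3],plane(w,b[:2],57))
for b in blobs(t,'red',60): print('top red',b[:3],b[3],plane(t,b[:2],62))
print('exp',proj(t,np.array([491,104,62])))
cv2.imwrite('pics/w4.png',np.hstack([w['frame'][:330],cv2.resize(t['frame'][195:245,185:235],(280,330))[:,:,:]])[:,:,::-1])
gt(628,-242.5,9)
E
```

```text
(260.56727421667006, 211.14806471431498, 2441.5) [ 626.9 -243.1   57. ]
top red (18.5361803084223, 327.9062870699881, 140.5) (11, 322, 16, 13) [258.9 536.4  62. ]
top red (207.39308855291577, 222.70194384449243, 231.5) (199, 214, 18, 18) [490.3 104.8  62. ]
top red (213.29685534591195, 224.91069182389938, 397.5) (201, 211, 24, 27) [484.8  90.9  62. ]
exp [np.float64(207.74126860196714), np.float64(222.40076015676917)]
at [ 626.2 -242.   127.2] [-3.1 -0.1  1.6] q6 1.17 t 23.25 w 72.4 F [ 0.   0.3 -0.8] | after spin 0 rpy [-3.1 -0.1  1.6] move [ -8.7   3.  117.8] 4 x [-0.0022, 0.0007, 0.0295]
```

View pics/w4.png

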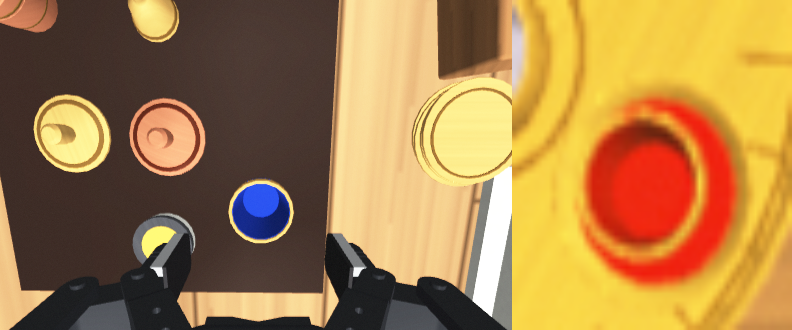

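Red cup is centred (mouth within 1 mm of expected). Blue mouth at (260.5,211) → (626.9,-243.1). Grip it.

Emit:
{"api": "arm_command", "payload": {"targets": [{"dx":-0.005,"dy":0.001,"dz":0.018,"spin":0,"gripper":0.85},{"dx":-0.004,"dy":0.001,"dz":0.03,"spin":0,"gripper":0.85},{"dx":0,"dy":0,"dz":0.03,"spin":0,"gripper":0.85},{"dx":0,"dy":0,"dz":0.024,"spin":0,"gripper":0.85},{"dx":0,"dy":0,"dz":0.015,"spin":0,"gripper":0.85},{"dx":0,"dy":0,"dz":0,"spin":0,"gripper":0.85},{"dx":0,"dy":0,"dz":0,"spin":0,"gripper":0.4},{"dx":0,"dy":0,"dz":0,"spin":0,"gripper":0.4},{"dx":0,"dy":0,"dz":0,"spin":0,"gripper":0.4},{"dx":0,"dy":0,"dz":0,"spin":0,"gripper":0.4},{"dx":0,"dy":0,"dz":0,"spin":0,"gripper":0.4}], "squeeze": 30}}

```text
t: 24.62
position: [627.9, -244.1, 10.9]
tool_rot: [-3.133, -0.069, 1.573]
contact_force: [-0.1, -0.3, 6.3]
width: 51.3
gripper_force: 30.7
```

```bash
python3 - <<'E'
from h import *
gt(627,-243,125)
gt(498.8,274,120)
E
```

```text
at [ 627.9 -244.1   10.9] [-3.133 -0.069  1.573] q6 1.17 t 24.62 w 51.3 F [-0.1 -0.3  6.3] | after spin 0 rpy [-3.133 -0.069  1.573] move [   8.9   -1.8 -113.7] 4 x [0.0022, -0.0005, -0.0284]
at [ 627.9 -244.1   10.9] [-3.133 -0.069  1.573] q6 1.17 t 24.62 w 51.3 F [-0.1 -0.3  6.3] | after spin 0 rpy [-3.133 -0.069  1.573] move [ 524.6 -128.7  -72.1] 19 x [0.0276, -0.0068, -0.0038]
```

Emit:
{"api": "arm_command", "payload": {"targets": [{"dx":0.001,"dy":0,"dz":-0.01,"spin":0,"gripper":0.4},{"dx":0.002,"dy":0,"dz":-0.02,"spin":0,"gripper":0.4},{"dx":0.002,"dy":0,"dz":-0.03,"spin":0,"gripper":0.4},{"dx":0.002,"dy":0,"dz":-0.03,"spin":0,"gripper":0.4},{"dx":0.012,"dy":-0.002,"dz":-0.023,"spin":0,"gripper":0.4},{"dx":0.025,"dy":-0.006,"dz":0.002,"spin":0,"gripper":0.4},{"dx":0.036,"dy":-0.009,"dz":0.003,"spin":0,"gripper":0.4},{"dx":0.036,"dy":-0.009,"dz":0.003,"spin":0,"gripper":0.4},{"dx":0.036,"dy":-0.009,"dz":0.003,"spin":0,"gripper":0.4},{"dx":0.036,"dy":-0.009,"dz":0.003,"spin":0,"gripper":0.4},{"dx":0.036,"dy":-0.009,"dz":0.003,"spin":0,"gripper":0.4},{"dx":0.036,"dy":-0.009,"dz":0.003,"spin":0,"gripper":0.4},{"dx":0.036,"dy":-0.009,"dz":0.003,"spin":0,"gripper":0.4},{"dx":0.036,"dy":-0.009,"dz":0.003,"spin":0,"gripper":0.4},{"dx":0.036,"dy":-0.009,"dz":0.003,"spin":0,"gripper":0.4},{"dx":0.036,"dy":-0.009,"dz":0.003,"spin":0,"gripper":0.4},{"dx":0.036,"dy":-0.009,"dz":0.003,"spin":0,"gripper":0.4},{"dx":0.036,"dy":-0.009,"dz":0.003,"spin":0,"gripper":0.4},{"dx":0.03,"dy":-0.007,"dz":0.002,"spin":0,"gripper":0.4},{"dx":0.012,"dy":-0.003,"dz":0.001,"spin":0,"gripper":0.4}]}}

```text
t: 27.12
position: [500.6, 269.1, 119.3]
tool_rot: [-3.132, -0.07, 1.574]
contact_force: [0.4, 0.1, -2.2]
width: 51.3
gripper_force: 31.5
```

Emit:
{"api": "arm_command", "payload": {"targets": [{"dx":0,"dy":0,"dz":0,"spin":0,"gripper":0.4},{"dx":0,"dy":0,"dz":0,"spin":0,"gripper":0.4}]}}

```text
t: 27.38
position: [501.2, 266.8, 118.9]
tool_rot: [-3.131, -0.069, 1.572]
contact_force: [-0.3, -0.2, -0.4]
width: 52.0
gripper_force: 31.5
```

```bash
python3 - <<'E'
from h import *
np.set_printoptions(precision=1,suppress=True)
w=get_image('wrist')
for b in blobs(w,'blue',200): print(b[:3],plane(w,b[:2],8))
print(spot_point(w,'saucer_blue_seat')[:1], proj(w,np.array([498.7,274.3,8])))
gt(498.7,273.5,18)
E
```

```text
(257.59878994138774, 275.9265078464738, 8815.0) [499.5 186.3   8. ]
(256.1531350929948, 192.34929650666368, 4489.5) [497.9 273.4   8. ]
[{'location': [254.8, 192.6], 'p': 0.59}] [np.float64(256.98275517601127), np.float64(191.3814744908415)]
at [501.3 266.7 118.9] [-3.1 -0.1  1.6] q6 2.02 t 27.48 w 51.7 F [ 0.6 -0.2 -1.2] | after spin 0 rpy [-3.1 -0.1  1.6] move [ -0.2  -1.6 101.1] 4 x [-0.0, -0.0004, 0.0253]
```

Emit:
{"api": "arm_command", "payload": {"targets": [{"dx":0,"dy":-0.001,"dz":0.015,"spin":0,"gripper":0.4},{"dx":0,"dy":-0.001,"dz":0.03,"spin":0,"gripper":0.4},{"dx":0,"dy":0,"dz":0.027,"spin":0,"gripper":0.4},{"dx":0,"dy":0,"dz":0.017,"spin":0,"gripper":0.4},{"dx":0,"dy":0,"dz":0.01,"spin":0,"gripper":0.4},{"dx":0,"dy":0,"dz":0.002,"spin":0,"gripper":0.4},{"dx":0,"dy":0,"dz":0.001,"spin":0,"gripper":0.4},{"dx":0,"dy":0,"dz":0.001,"spin":0,"gripper":0.4},{"dx":0,"dy":0,"dz":0,"spin":0,"gripper":0.4}]}}

```text
t: 28.6
position: [498.2, 274.9, 16.5]
tool_rot: [-3.132, -0.07, 1.573]
contact_force: [-0.3, -0.4, -1.5]
width: 51.9
gripper_force: 31.5
```

Emit:
{"api": "arm_command", "payload": {"targets": [{"dx":-0.001,"dy":0,"dz":0.001,"spin":0,"gripper":0.4},{"dx":0,"dy":0,"dz":0.0005,"spin":0,"gripper":0.4},{"dx":0,"dy":0,"dz":0,"spin":0,"gripper":0.4}]}}

```text
t: 28.98
position: [498.3, 274.6, 15.8]
tool_rot: [-3.133, -0.071, 1.573]
contact_force: [-3.6, -0.0, 10.9]
width: 51.5
gripper_force: 31.1
```

Emit:
{"api": "arm_command", "payload": {"targets": [{"dx":0,"dy":0,"dz":0,"spin":0,"gripper":0.64},{"dx":0,"dy":0,"dz":0,"spin":0,"gripper":0.7},{"dx":0,"dy":0,"dz":0,"spin":0,"gripper":0.8},{"dx":0,"dy":0,"dz":0,"spin":0,"gripper":0.85},{"dx":0.001,"dy":0,"dz":-0.02,"spin":0,"gripper":0.85},{"dx":0.002,"dy":0,"dz":-0.03,"spin":0,"gripper":0.85},{"dx":0.002,"dy":0,"dz":-0.03,"spin":0,"gripper":0.7},{"dx":0.002,"dy":0,"dz":-0.03,"spin":0,"gripper":0.5},{"dx":0,"dy":0,"dz":0,"spin":0,"gripper":0.5}]}}

```text
t: 30.1
position: [500.4, 273.9, 127.0]
tool_rot: [-3.135, -0.071, 1.573]
contact_force: [0.3, 0.6, -0.4]
width: 42.7
gripper_force: 0.0
```

```bash
python3 - <<'E'
from h import *
gt(448,-182,130)
E
```

```text
at [500.4 273.9 127. ] [-3.135 -0.071  1.573] q6 2.03 t 30.1 w 42.7 F [ 0.3  0.6 -0.4] | after spin 0 rpy [-3.135 -0.071  1.573] move [-454.4  -53.7  -35.2] 16 x [-0.0284, -0.0034, -0.0022]
```

Emit:
{"api": "arm_command", "payload": {"targets": [{"dx":-0.012,"dy":-0.001,"dz":-0.001,"spin":0,"gripper":0.5},{"dx":-0.028,"dy":-0.003,"dz":-0.002,"spin":0,"gripper":0.5},{"dx":-0.036,"dy":-0.004,"dz":-0.003,"spin":0,"gripper":0.5},{"dx":-0.036,"dy":-0.004,"dz":-0.003,"spin":0,"gripper":0.5},{"dx":-0.036,"dy":-0.004,"dz":-0.003,"spin":0,"gripper":0.5},{"dx":-0.036,"dy":-0.004,"dz":-0.003,"spin":0,"gripper":0.5},{"dx":-0.036,"dy":-0.004,"dz":-0.003,"spin":0,"gripper":0.5},{"dx":-0.036,"dy":-0.004,"dz":-0.003,"spin":0,"gripper":0.5},{"dx":-0.036,"dy":-0.004,"dz":-0.003,"spin":0,"gripper":0.5},{"dx":-0.036,"dy":-0.004,"dz":-0.003,"spin":0,"gripper":0.5},{"dx":-0.036,"dy":-0.004,"dz":-0.003,"spin":0,"gripper":0.5},{"dx":-0.036,"dy":-0.005,"dz":-0.003,"spin":0,"gripper":0.5},{"dx":-0.032,"dy":-0.004,"dz":-0.002,"spin":0,"gripper":0.5},{"dx":-0.02,"dy":-0.003,"dz":0,"spin":0,"gripper":0.5},{"dx":0,"dy":0,"dz":0,"spin":0,"gripper":0.5},{"dx":0,"dy":0,"dz":0,"spin":0,"gripper":0.5}]}}

```text
t: 32.1
position: [447.5, -179.8, 128.1]
tool_rot: [-3.13, -0.07, 1.572]
contact_force: [-0.2, 0.4, 0.1]
width: 42.5
gripper_force: 0.0
```

```bash
python3 - <<'E'
from h import *
np.set_printoptions(precision=1,suppress=True)
w=get_image('wrist');t=get_image('top');save(w,'w5.png')
d=spot_point(w,'lid_brass_knob')[:1];print(d,plane(w,d[0]['location'],28) if d else'')
print([np.round(proj(w,np.array([448,-182,z])),1) for z in (16,28,39)])
for b in blobs(t,'blue',60): print('top blue',b[:3],b[3],plane(t,b[:2],62))
print('exp',proj(t,np.array([498.7,274.3,62])))
gt(448,-182,60)
E
```

```text
[{'location': [255.0, 203.3], 'p': 0.6}] [ 443.2 -181.4   28. ]
[array([260.2, 201.1]), array([260.2, 204. ]), array([260.2, 206.9])]
top blue (33.33673469387755, 322.51394557823124, 490.0) (20, 311, 27, 25) [270.1 503.3  62. ]
top blue (135.7861386138614, 220.53201320132013, 252.5) (127, 212, 19, 18) [498.8 273.7  62. ]
top blue (145.14909231363458, 222.8045577443028, 431.5) (133, 209, 24, 27) [493.  251.5  62. ]
exp [np.float64(135.51554745485856), np.float64(220.56500414599333)]
at [ 448.2 -179.5  128.6] [-3.1 -0.1  1.6] q6 1.15 t 32.25 w 42.5 F [-1.3 -0.4  0.4] | after spin 0 rpy [-3.1 -0.1  1.6] move [-7.3  0.6 68.2] 3 x [-0.0024, 0.0002, 0.0227]
```

View pics/w5.png

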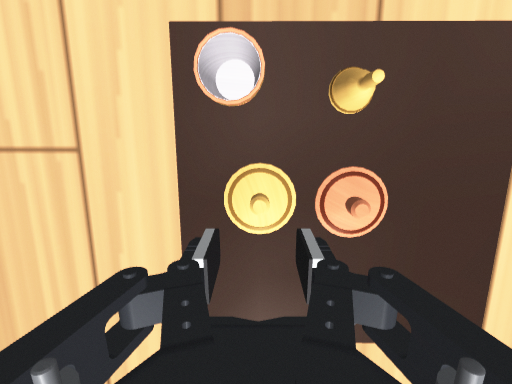

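Wrist view: brass plate centre at (260,199), knob at (260,205); blue cup centred within 1 mm in the top view. Descend on the knob, TCP to about 20 mm.

Emit:
{"api": "arm_command", "payload": {"targets": [{"dx":-0.003,"dy":0,"dz":0.015,"spin":0,"gripper":0.45},{"dx":-0.003,"dy":0,"dz":0.03,"spin":0,"gripper":0.45},{"dx":-0.003,"dy":0,"dz":0.03,"spin":0,"gripper":0.45},{"dx":0,"dy":0,"dz":0.02,"spin":0,"gripper":0.45},{"dx":0,"dy":0,"dz":0.013,"spin":0,"gripper":0.45},{"dx":0,"dy":0,"dz":0,"spin":0,"gripper":0.45},{"dx":0,"dy":0,"dz":0,"spin":0,"gripper":0.3},{"dx":0,"dy":0,"dz":0,"spin":0,"gripper":0.1},{"dx":0,"dy":0,"dz":0,"spin":0,"gripper":0.1},{"dx":0,"dy":0,"dz":0,"spin":0,"gripper":0.1},{"dx":0,"dy":0,"dz":0,"spin":0,"gripper":0.1}], "squeeze": 30}}

```text
t: 33.62
position: [447.8, -182.0, 21.2]
tool_rot: [-3.133, -0.069, 1.573]
contact_force: [-0.5, 0.8, 6.9]
width: 16.4
gripper_force: 29.7
```

```bash
python3 - <<'E'
from h import *
gt(448,-180.5,140)
gt(540.5,184.5,120)
E
```

```text
at [ 447.8 -182.    21.2] [-3.133 -0.069  1.573] q6 1.14 t 33.62 w 16.4 F [-0.5  0.8  6.9] | after spin 0 rpy [-3.133 -0.069  1.573] move [   9.7   -0.9 -118.4] 4 x [0.0024, -0.0002, -0.0296]
at [ 447.8 -182.    21.2] [-3.133 -0.069  1.573] q6 1.14 t 33.62 w 16.4 F [-0.5  0.8  6.9] | after spin 0 rpy [-3.133 -0.069  1.573] move [372.2  92.7 -74.1] 14 x [0.0266, 0.0066, -0.0053]
```

Emit:
{"api": "arm_command", "payload": {"targets": [{"dx":0.001,"dy":0,"dz":-0.01,"spin":0,"gripper":0.1},{"dx":0.002,"dy":0,"dz":-0.02,"spin":0,"gripper":0.1},{"dx":0.002,"dy":0,"dz":-0.03,"spin":0,"gripper":0.1},{"dx":0.002,"dy":0,"dz":-0.03,"spin":0,"gripper":0.1},{"dx":0.002,"dy":0,"dz":-0.028,"spin":0,"gripper":0.1},{"dx":0,"dy":0,"dz":0,"spin":0,"gripper":0.1},{"dx":0,"dy":0,"dz":0,"spin":0,"gripper":0.1}]}}

```text
t: 34.5
position: [448.0, -180.8, 138.3]
tool_rot: [-3.131, -0.07, 1.573]
contact_force: [-0.2, 0.7, -0.9]
width: 15.7
gripper_force: 29.6
```

```bash
python3 - <<'E'
from h import *
np.set_printoptions(precision=1,suppress=True)
t=get_image('top');w=get_image('wrist');s=get_image('scene')
A=np.array([[491,104.1],[498.7,274.2],[649.6,186.1]])
c=np.linalg.solve(2*(A[1:]-A[0]),(A[1:]**2).sum(1)-(A[0]**2).sum());print('circum',c,np.linalg.norm(A-c,axis=1))
for n,p,r in(('t',t,(160,185,195,220)),('s',s,(300,170,345,205))):
    f=np.ascontiguousarray(p['frame']);h=cv2.cvtColor(f,cv2.COLOR_RGB2HSV)
    m=np.zeros(h.shape[:2],np.uint8);x0,y0,x1,y1=r
    m[y0:y1,x0:x1]=(h[y0:y1,x0:x1,1]<(70 if n=='t' else 70))*1
    cs,_=cv2.findContours(m,0,1);q=max(cs,key=cv2.contourArea);M=cv2.moments(cv2.convexHull(q))
    u=(M['m10']/M['m00'],M['m01']/M['m00']);print(n,u,M['m00'],cv2.boundingRect(q),plane(p,u,54))
    if n=='t':ut=u
    else: print(tri([t,s],[ut,u]))
for n,p in(('t',t),('s',s)):
    d=spot_point(p,'lid_brass_knob')[:1];print(n,d)
    if n=='t': dt=d
    elif d and dt: print(tri([t,s],[dt[0]['location'],d[0]['location']]))
save(w,'w6.png')
cv2.imwrite('pics/l6.png',np.hstack([w['frame'][:,100:420],cv2.resize(s['frame'][130:230,130:230],(384,384))])[:,:,::-1])
gt(540.5,184.5,130)
E
```

```text
circum [548.8 186.7] [100.8 100.8 100.8]
t (174.0126399422174, 202.14228963524735) 461.5 (162, 190, 25, 25) [541.6 185.6  54. ]
s (322.2815904139433, 188.92156862745097) 306.0 (311, 180, 23, 19) [543.7 186.4  54. ]
(array([541.9, 186.5,  51.7]), np.float64(0.44644709272358796))
t [{'location': [334.8, 237.2], 'p': 0.57}]
s [{'location': [174.1, 143.8], 'p': 0.56}]
(array([ 448.6, -180.2,  150.2]), np.float64(4.619657288784879))
at [ 448.  -180.8  138. ] [-3.1 -0.1  1.6] q6 1.15 t 34.75 w 16.4 F [-0.2 -0.7 -1.4] | after spin 0 rpy [-3.1 -0.1  1.6] move [363.6  93.6  32.5] 13 x [0.028, 0.0072, 0.0025]
```

View pics/l6.png

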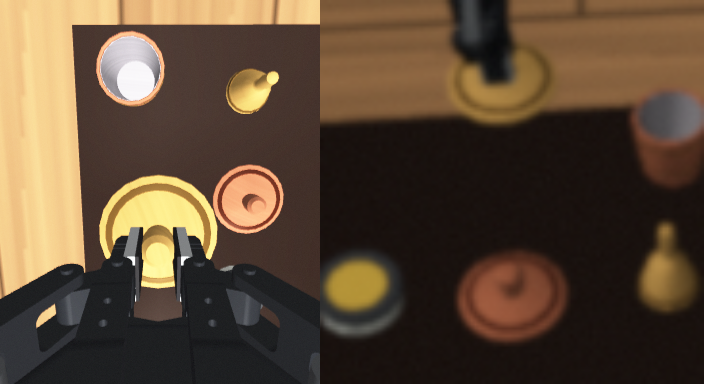

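The lid is held level by its knob; plate centred at about (258.5,231) in the wrist image. Compute its offset from the TCP and the way to the pot.

```bash
python3 - <<'E'
from h import *
np.set_printoptions(precision=1,suppress=True)
w=get_image('wrist')
h=cv2.cvtColor(np.ascontiguousarray(w['frame']),cv2.COLOR_RGB2HSV)
m=((h[:,:,0]>15)&(h[:,:,0]<35)&(h[:,:,1]>80)&(h[:,:,2]>120)).astype(np.uint8);m[:,:185]=0;m[:,325:]=0;m[:160]=0;m[300:]=0
cs,_=cv2.findContours(m,0,1);q=max(cs,key=cv2.contourArea);print(cv2.boundingRect(q))
p=cv2.convexHull(q)[:,0];pts=np.array([plane(w,u,126)[:2] for u in p.astype(float)])
c,r=cv2.minEnclosingCircle(pts.astype(np.float32));print(c,r,observe()['position'])
E
```

```text
(199, 175, 119, 114)
(447.042724609375, -180.3265380859375) 36.42369079589844 [ 448.  -180.8  138.1]
```

Emit:
{"api": "arm_command", "payload": {"targets": [{"dx":0.01,"dy":0.002,"dz":0,"spin":0,"gripper":0.1},{"dx":0.025,"dy":0.006,"dz":0.003,"spin":0,"gripper":0.1},{"dx":0.034,"dy":0.009,"dz":0.005,"spin":0,"gripper":0.1},{"dx":0.034,"dy":0.009,"dz":0.005,"spin":0,"gripper":0.1},{"dx":0.034,"dy":0.009,"dz":0.005,"spin":0,"gripper":0.1},{"dx":0.034,"dy":0.009,"dz":0.005,"spin":0,"gripper":0.1},{"dx":0.034,"dy":0.009,"dz":0.005,"spin":0,"gripper":0.1},{"dx":0.034,"dy":0.009,"dz":0.005,"spin":0,"gripper":0.1},{"dx":0.034,"dy":0.009,"dz":0.005,"spin":0,"gripper":0.1},{"dx":0.034,"dy":0.009,"dz":0.005,"spin":0,"gripper":0.1},{"dx":0.032,"dy":0.008,"dz":0.005,"spin":0,"gripper":0.1},{"dx":0.018,"dy":0.005,"dz":0.003,"spin":0,"gripper":0.1},{"dx":0.006,"dy":0.002,"dz":0.001,"spin":0,"gripper":0.1},{"dx":0,"dy":0,"dz":0,"spin":0,"gripper":0.1},{"dx":0,"dy":0,"dz":0,"spin":0,"gripper":0.1}]}}

```text
t: 36.67
position: [542.0, 184.2, 111.2]
tool_rot: [-3.131, -0.069, 1.572]
contact_force: [0.6, -0.9, -0.9]
width: 16.7
gripper_force: 29.6
```

```bash
python3 - <<'E'
from h import *
gt(542,185.4,71)
E
```

```text
at [542.  184.2 111.2] [-3.131 -0.069  1.572] q6 1.86 t 36.67 w 16.7 F [ 0.6 -0.9 -0.9] | after spin 0 rpy [-3.131 -0.069  1.572] move [-1.6  0.4 40.2] 2 x [-0.0008, 0.0002, 0.0201]
```

Emit:
{"api": "arm_command", "payload": {"targets": [{"dx":-0.001,"dy":0,"dz":0.012,"spin":0,"gripper":0.1},{"dx":-0.001,"dy":0,"dz":0.014,"spin":0,"gripper":0.1},{"dx":0,"dy":0,"dz":0.008,"spin":0,"gripper":0.1},{"dx":0,"dy":0,"dz":0.004,"spin":0,"gripper":0.1},{"dx":0,"dy":0,"dz":0.002,"spin":0,"gripper":0.1},{"dx":0,"dy":0,"dz":0.001,"spin":0,"gripper":0.1},{"dx":0,"dy":0,"dz":0,"spin":0,"gripper":0.1}]}}

```text
t: 37.55
position: [541.9, 186.0, 70.3]
tool_rot: [-3.132, -0.07, 1.573]
contact_force: [-0.0, -0.2, -0.4]
width: 16.5
gripper_force: 29.6
```

Expected touch at about 68; lower in 1 mm steps.

Emit:
{"api": "arm_command", "payload": {"targets": [{"dx":0,"dy":0,"dz":0.001,"spin":0,"gripper":0.1},{"dx":0,"dy":0,"dz":0.001,"spin":0,"gripper":0.1},{"dx":0,"dy":0,"dz":0,"spin":0,"gripper":0.1}]}}

```text
t: 37.92
position: [541.8, 186.1, 68.2]
tool_rot: [-3.132, -0.07, 1.573]
contact_force: [-0.4, 1.2, 0.8]
width: 16.4
gripper_force: 29.7
```

Emit:
{"api": "arm_command", "payload": {"targets": [{"dx":0,"dy":0,"dz":0.001,"spin":0,"gripper":0.1},{"dx":0,"dy":0,"dz":0,"spin":0,"gripper":0.1}]}}

```text
t: 38.17
position: [541.9, 186.1, 68.1]
tool_rot: [-3.132, -0.07, 1.573]
contact_force: [-2.8, -1.6, 8.6]
width: 16.5
gripper_force: 30.5
```

Emit:
{"api": "arm_command", "payload": {"targets": [{"dx":0,"dy":0,"dz":0,"spin":0,"gripper":0.25},{"dx":0,"dy":0,"dz":0,"spin":0,"gripper":0.35},{"dx":0,"dy":0,"dz":0,"spin":0,"gripper":0.45},{"dx":0,"dy":0,"dz":0,"spin":0,"gripper":0.45},{"dx":0.001,"dy":0,"dz":-0.015,"spin":0,"gripper":0.45},{"dx":0.002,"dy":0,"dz":-0.03,"spin":0,"gripper":0.45},{"dx":0.002,"dy":0,"dz":-0.03,"spin":0,"gripper":0.45},{"dx":-0.02,"dy":0,"dz":-0.03,"spin":0,"gripper":0.45},{"dx":-0.04,"dy":0,"dz":-0.02,"spin":0,"gripper":0.45},{"dx":-0.05,"dy":0,"dz":0,"spin":0,"gripper":0.45},{"dx":-0.05,"dy":0,"dz":0,"spin":0,"gripper":0.45},{"dx":-0.05,"dy":0,"dz":0,"spin":0,"gripper":0.45},{"dx":-0.04,"dy":0,"dz":0,"spin":0,"gripper":0.45},{"dx":-0.02,"dy":0,"dz":0,"spin":0,"gripper":0.45},{"dx":0,"dy":0,"dz":0,"spin":0,"gripper":0.45},{"dx":0,"dy":0,"dz":0,"spin":0,"gripper":0.45}]}}

```text
t: 40.17
position: [543.6, -86.1, 173.7]
tool_rot: [-3.132, -0.07, 1.573]
contact_force: [-0.2, 0.0, 0.9]
width: 38.6
gripper_force: 0.0
```

```bash
python3 - <<'E'
from h import *
np.set_printoptions(precision=1,suppress=True)
t=get_image('top');s=get_image('scene')
f=lambda a:cv2.resize(a,(395,395),interpolation=cv2.INTER_CUBIC)
cv2.imwrite('pics/end.png',np.hstack([f(t['frame'][135:265,110:240]),f(s['frame'][145:265,255:385])])[:,:,::-1])
U=[spot_point(p,'lid_brass_knob')[:1] for p in(t,s)];print(U)
if all(U): print(tri([t,s],[u[0]['location'] for u in U]))
for k,X in {'knob':(541.8,185.9,75),'knobtop':(541.8,185.9,86)}.items(): print(k,proj(t,np.array(X)),proj(s,np.array(X)))
for l in ('cup_green_mid','saucer_green_seat','pot_mouth'):
    U=[spot_point(p,l)[:1] for p in(t,s)]
    if all(U): print(l,tri([t,s],[u[0]['location'] for u in U]))
print(observe()['t'],observe()['position'])
E
```

```text
[[{'location': [175.5, 198.1], 'p': 0.56}], [{'location': [319.0, 184.0], 'p': 0.84}]]
(array([547.7, 175. ,  80.8]), np.float64(1.2686976251341662))
knob [np.float64(171.90333922660705), np.float64(201.04689002463917)] [np.float64(323.03069913456136), np.float64(183.27978093293572)]
knobtop [np.float64(170.83549761305378), np.float64(200.4951978360912)] [np.float64(323.5911145497967), np.float64(180.56142786368946)]
cup_green_mid (array([651.1, 182.7,  42. ]), np.float64(1.3863195309452294))
saucer_green_seat (array([650.9, 185. ,  14.5]), np.float64(2.093965084013405))
pot_mouth (array([543.8, 186.8,  52.1]), np.float64(1.4240405938566596))
40.675 [543.5 -86.7 173.4]
```

View pics/end.png

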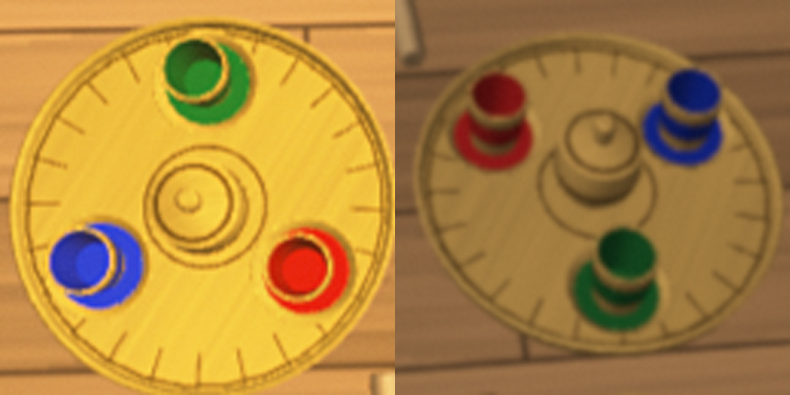

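Final-looking view: all cups on their saucers, lid level on the pot. Green cup looks a few mm off; one close wrist check of green and lid.

Emit:
{"api": "arm_command", "payload": {"targets": [{"dx":0.015,"dy":0.006,"dz":0,"spin":0,"gripper":0.45},{"dx":0.04,"dy":0.012,"dz":0.002,"spin":0,"gripper":0.45},{"dx":0.045,"dy":0.012,"dz":0.002,"spin":0,"gripper":0.45},{"dx":0.045,"dy":0.012,"dz":0.002,"spin":0,"gripper":0.45},{"dx":0.035,"dy":0.01,"dz":0.002,"spin":0,"gripper":0.45},{"dx":0.015,"dy":0.004,"dz":0.002,"spin":0,"gripper":0.45},{"dx":0,"dy":0,"dz":0,"spin":0,"gripper":0.45},{"dx":0,"dy":0,"dz":0,"spin":0,"gripper":0.45},{"dx":0,"dy":0,"dz":0,"spin":0,"gripper":0.45}]}}

```text
t: 41.8
position: [598.9, 107.3, 176.5]
tool_rot: [-3.131, -0.069, 1.571]
contact_force: [-0.2, -0.3, -0.3]
width: 38.6
gripper_force: 0.0
```

```bash
python3 - <<'E'
from h import *
np.set_printoptions(precision=1,suppress=True)
w=get_image('wrist')
f=np.ascontiguousarray(w['frame']).copy()
def circ(c,z,r,col):
    q=np.array([proj(w,np.array([c[0]+r*np.cos(a),c[1]+r*np.sin(a),z])) for a in np.linspace(0,6.283,60)])
    cv2.polylines(f,[np.round(q*8).astype(np.int32)],True,col,1,cv2.LINE_AA,3)
circ((649.5,186.3),62,27,(255,0,0));circ((649.5,186.3),13,45,(255,0,255))
circ((541.8,185.9),55.5,36,(255,0,0));circ((541.8,185.9),86,9,(255,0,0))
circ((498.7,274.3),62,27,(255,0,0));circ((491,104.1),62,27,(255,255,255))
cv2.imwrite('pics/fin.png',cv2.resize(f,(800,600),interpolation=cv2.INTER_CUBIC)[:,:,::-1])
print(observe()['position'],observe()['t'])
E
```

```text
[598.9 107.4 176.5] 41.85
```

View pics/fin.png

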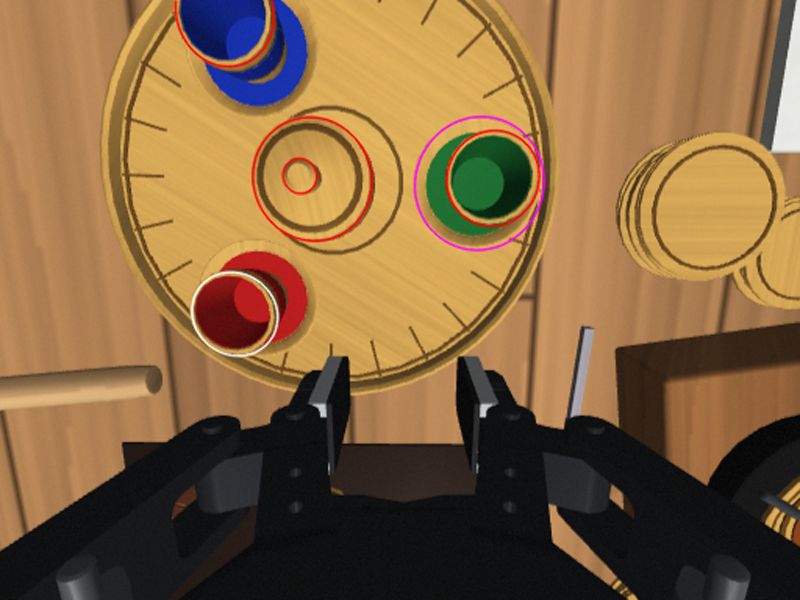

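The predicted circles fall on the green rim (490,180), its saucer, the lid (313,180) and the red and blue rims to within about 2 mm, so everything is seated. Hand in.

```bash
python3 -c "
from rig import *
print(hand_in())"
```

```text
the job is handed in; nothing more can be done
None
```

The job is handed in: my last camera check showed all three enamelled cups centred on their own saucers and the brass lid seated level on the pot, to within about 3 mm, and I never touched the copper pieces; the hand-in gave no verdict back.

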